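# Put the pastry cutting discs away in their spindle case

### The arm

A 6-joint arm with a two-finger parallel gripper is mounted at the origin on a cart in front of the work surface, level with it; the furniture and walls round the work are solid. World frame = base frame: x ahead of the robot, y to its left, z up, the work surface at z = 0. Lengths are in mm, angles in rad, forces in N, time in s.
With the tool pointing down it reaches from about 375 to 925 mm from the base axis. Payload 5.7 kg.
Tool frame: the origin (TCP) lies between the finger pads; the fingertips stand 8 mm ahead of it and the grasp point (between the pads) lies 11 mm behind it (r.tip_reach is the distance from the TCP to the fingertips, in mm); z points along the fingers, x is the direction in which the jaws open and shut, and the axes are right-handed (so a half turn about z gives the same grasp; the last joint's range is limited). The gripper opens to 85 mm and grips with 20 to 120 N. Pads are 22 mm wide; open, the fingers measure 114 mm over their backs; the gripper's body (76 mm by 85 mm) begins 54 mm behind the grasp point. The pads swing forward as they close: fully open they stand 13 mm farther back than shut.
Start: joints at [-1.362, 0.359, 1.51, -0, 1.272, -0.115], TCP at [190.887, -568.794, 239.267] pointing down, gripper open.
Joint ranges: [-2.97, 2.97], [-1.01, 2.36], [0.21, 2.38], [-0.96, 4.11], [0.2, 2.71], [-2.98, 2.98]. Speed limits (rad/s): [2.39, 2.39, 3.14, 3.14, 3.14, 3.14].

### API

Orientations are given as a unit quaternion [w, x, y, z].
In Python, from plant import r, imaging, masks_of, spot_point gives the robot as it stands. The module is installed in compiled form; this text tells all that it offers.
- The arm moves only by the shell command python3 -m crank 'ROWS'. ROWS is JSON, a list of rows, each a list of 3 entries, a list of its own where there are three numbers: the shift along the tool's x, y, z in mm, then the turn, a rotation vector about the tool's x, y, z in rad, then the closure, from -1 (fully open) to 1 (shut), so that 0 is half open. In form: [[[dx, dy, dz], [ax, ay, az], jaw], ...]. A call has 1 to 8 rows; each row shifts and turns the commanded pose from where the row before left it, along the tool's axes as they then stand; what a row does not reach is not made up. A row lasts 1/10 s, in which the tool goes at most 50 mm and 8.59 degrees, less where a joint would pass 70% of its speed; a pose out of reach is approached as far as the arm can. A call with a gripper value outside its range is refused whole. The fingers move at their own pace and stop on an object; the grip force is fixed at half the most. Time passes only in rows, so rows that do not move let the fingers close. It gives the time, the measured TCP pose, the force and the opening at its end, in the units of the state.
- r.state(): the state, without advancing time (a new reading comes with each control period).
- imaging.snapshot(name): name is "side" or "top" or "wrist"; returns the picture (400x640x3 uint8, red, green, blue); there is no depth.
- imaging.camera_params(name): a dict with "mtx" (3x3 intrinsics, pixels), "origin" and "attitude" of the camera in the world. Camera axes: x right, y up, looking along -z (the intrinsics and any distortion apply to the point x, -y, -z); pixel columns grow to the right and rows downward; lengths in mm; the calibration is good to about 2 mm. A picture is of the moment at which its call begins: read the wrist's pose just before it. camera_params takes no time and is no camera call; for the wrist camera it gives the pose at the moment of the call.
- r.close_job(): hands the job in, once; it reports no verdict.
Trained networks look in the newest picture that a camera, given by its name, has taken for a name from the list of things; names that differ only in an ending like _2 or _b are one class to them, and where a whole thing is asked for, a point or a joint stands for the part that bears it (a point fixed in the world has none). Each returns a list of dicts, best first, with "confidence" (0 to 1); they miss things now and then, are a little off and sometimes report something else, mostly with a low value. They report only what shows in the picture. A call takes as long as a camera call.
- masks_of(camera, name): "pixels" (400x640 bool, what is visible of it) and "rect" ([left, top, right, bottom] in pixels, round what is visible of it).
- spot_point(camera, name): "xy" ([column, row] in pixels: a listed point, or the origin of a listed thing).
The state is a dict: "clock": time; "joint_pos": joint angles; "dq": joint speeds; "effort": joint torques, N m; "ee_pos": TCP position; "orientation": TCP orientation; "wrist_force": force on the tool from outside, world axes, zero at the start; "ft_torque": the same for the moment, N m; "opening": finger opening in mm.
Only numpy, scipy, OpenCV 4.12 (cv2) and the standard library are available. Lean on these libraries where they do the work, as an engineer would, in place of code of your own. Each camera call takes 0.05 s, during which the arm holds its last target.

### The job

Put the pastry cutting discs away in their case: lift the clear cover off its base and stand it rim down on the worktop, then thread all the discs that are lying out onto the spindle, hub upward, the largest at the bottom and each smaller one on top of the next larger, so that the tapered cover will fit over them. Then set the cover back over the stack and press it down until it snaps fully home on the base, level all round; leave the sugar shaker and the order pad where they are.

Things in the scene. Friction and masses are not known exactly. Their poses are not given: they have to be found in the camera images.
- case_base: round wooden base of the storage case, fixed to the worktop; origin at the centre of its underside, z up. Foot flange 150 mm across and 10 mm thick; on it a plinth 126 mm across whose flat top is 30 mm above the worktop; three sprung steel ball catches stand out of the plinth's side
- spindle_foot (a point): centre of the plinth's flat top, 30 mm above the worktop, where the upright steel spindle (16 mm thick) rises; the lowest disc lies here
- spindle_tip (a point): top of the spindle, 62 mm above the plinth's top; the last 12 mm taper to 7 mm thick
- cover_rim (a point): centre of the bottom edge of the tapered clear cover (steel foot band 142 mm across, 127 mm high with its knob, 220 g), z up to the knob. Starts snapped on the base, its edge on the flange, 10 mm above the worktop. 1.5 mm play round the plinth. An 8 N pull frees it; put back, it first rests on the catches about 13 mm too high, and pressed evenly with about 8 N (20 N is safe) snaps down
- cover_knob (a point): centre of the cover's round wooden knob: 32 mm thick, 20 mm high (from 9 mm below to 11 mm above this point), 116 mm above the cover's bottom edge; the neck below it is 19 mm thick
- sugar_shaker: white sugar shaker, 67 mm thick, 114 mm high, standing behind the case; not part of the job; origin at the centre of its underside
- screen_end (a point): foot of the near end of the counter's upright clear glass screen, left of the work: from here the 8 mm pane, 555 mm high, runs on to the left (+y) at this x; keep arm and gripper clear of it. The worktop ends at x = 0.36 m in front and y = -0.45 m at the right; a pastry tray and the acrylic case stand from x = 0.50 m on. In front of the case base is room to stand the cover
- acrylic_case: clear acrylic bite case, closed, fixed, 172 (x) x 220 (y) x 132 mm high with its knob, just behind the discs; not part of the job; origin at the centre of its underside
- order_pad: order pad, 130 x 85 x 16 mm, lying at the left; not part of the job; origin at the centre of its underside
- disc_110_hub (a point): pastry cutting disc 110 mm across: a steel plate 3 mm thick with a black grip hub on its upper side (hub 36 mm thick; 16 mm from the plate's underside to the hub's top; bore 19 mm right through); this point is on its axis half-way up (8 mm above its underside), z up out of the hub. 130 g. Discs stack 16 mm apart. May be absent
- disc_96_hub (a point): pastry cutting disc 96 mm across: a steel plate 3 mm thick with a black grip hub on its upper side (hub 36 mm thick; 16 mm from the plate's underside to the hub's top; bore 19 mm right through); this point is on its axis half-way up (8 mm above its underside), z up out of the hub. 110 g. Discs stack 16 mm apart. May be absent
- disc_82_hub (a point): pastry cutting disc 82 mm across: a steel plate 3 mm thick with a black grip hub on its upper side (hub 36 mm thick; 16 mm from the plate's underside to the hub's top; bore 19 mm right through); this point is on its axis half-way up (8 mm above its underside), z up out of the hub. 90 g. Discs stack 16 mm apart. May be absent
- disc_68_hub (a point): pastry cutting disc 68 mm across: a steel plate 3 mm thick with a black grip hub on its upper side (hub 36 mm thick; 16 mm from the plate's underside to the hub's top; bore 19 mm right through); this point is on its axis half-way up (8 mm above its underside), z up out of the hub. 70 g. Discs stack 16 mm apart. May be absent

How it is judged (in metres and radians):
On the way, in this order (a step that is already met when the one before it is completed fails the run):
1. the cover is off the base and stands rim down on the worktop (height (world z) of cover_rim below 0.006 m and angle between cover_rim's own z axis and vertical below 0.05 rad and horizontal distance between cover_rim and spindle_foot above 0.12 m), for 0.3 s.
2. all the discs are on the spindle, hub upward, largest lowest and each smaller one above (horizontal distance between each of disc_110_hub, disc_96_hub, disc_82_hub, disc_68_hub and spindle_foot below 0.004 m and angle between each of disc_110_hub, disc_96_hub, disc_82_hub, disc_68_hub's own z axis and vertical below 0.06 rad and z of disc_110_hub in the frame of case_base between 0.034 and 0.091 m and z of disc_96_hub in the frame of case_base between 0.034 and 0.091 m and z of disc_82_hub in the frame of case_base between 0.034 and 0.091 m and z of disc_68_hub in the frame of case_base between 0.034 and 0.091 m and z of each of disc_96_hub, disc_82_hub, disc_68_hub in the frame of disc_110_hub above 0.012 m and z of each of disc_82_hub, disc_68_hub in the frame of disc_96_hub above 0.012 m and z of disc_68_hub in the frame of disc_82_hub above 0.012 m), for 0.3 s.
At the end, for the whole second after the job is handed in: Every disc present is on the spindle (axes within 4 mm, level within 0.06 rad, hub up), each smaller one at least 12 mm above any larger; the cover is snapped home over them: bottom edge within 3 mm of the foot flange, axis within 4 mm of the spindle's, level within 0.025 rad (all of step 2 and horizontal distance between cover_rim and spindle_foot below 0.004 m and z of cover_rim in the frame of case_base between 0.007 and 0.013 m and angle between cover_rim's own z axis and vertical below 0.025 rad); the robot touches nothing.
It fails at once if the sugar shaker is pushed more than 3 cm (distance of sugar_shaker from where it was at the start of the episode above 0.03 m).
It fails at once if the order pad is pushed more than 3 cm (distance of order_pad from where it was at the start of the episode above 0.03 m).
Of disc_110, disc_96, disc_82, disc_68 only 3 to 4 are there at a start; the rules pass over those that are not, and their reading is None.
At some moment in a run one of disc_110, disc_96, disc_82, disc_68 may be knocked a few centimetres aside while the robot is not near it.
Once in a run the grip may slacken for a moment while it holds something.
It also fails if it takes over 208 s, if anything falls off the work surface, if the arm or the gripper's body presses on something with over 40 N, if the wrist force passes 120 N, or if a joint passes its speed limit or range.

## Working session

There is one attempt and no reset: what is moved stays moved. The work goes in short steps, Python scripts to look and compute and a shell command to move; the robot and the scene stay as the last step left them, time stands still between calls to the robot, and variables do not carry over. Pictures are saved under pics/ and viewed, and the job is handed in when it is done.

```bash
ls; mkdir -p pics; cat > h.py <<'E'
from plant import r, imaging, masks_of, spot_point
import numpy as np, cv2
from scipy.spatial.transform import Rotation as R
def rot(a):
    a=np.array(a,float)
    if a.shape==(3,3): return a
    return R.from_quat([a[1],a[2],a[3],a[0]]).as_matrix()
def snap(cam,fn):
    im=imaging.snapshot(cam); cv2.imwrite('pics/'+fn,im[:,:,::-1]); return im
def at_z(cam,xy,z):
    p=imaging.camera_params(cam); K=np.array(p['mtx']);d=np.linalg.inv(K)@[xy[0],xy[1],1]
    d=rot(p['attitude'])@(d*[1,-1,-1]); o=np.array(p['origin']); return o+d*(z-o[2])/d[2]
def proj(cam,P):
    p=imaging.camera_params(cam); K=np.array(p['mtx']); c=rot(p['attitude']).T@(np.array(P)-p['origin'])
    q=K@(c*[1,-1,-1]); return q[:2]/q[2]
def st():
    s=r.state(); print('t',round(s['clock'],2),'p',np.round(s['ee_pos'],1),'q',np.round(s['orientation'],4),'F',np.round(s['wrist_force'],1),'op',round(s['opening'],1)); return s
E
python3 - <<'E'
from h import *
s=st();print(s['joint_pos'])
print(rot(s['orientation']))
for c in ['side','top','wrist']:
    print(c,imaging.camera_params(c)); snap(c,c+'0.png')
E
```

```text
pics
t 0.0 p [ 190.7 -568.2  238.4] q [-6.000e-04  8.118e-01 -5.839e-01 -7.000e-04] F [-0.2  0.6  0.7] op 85.1
[-1.36210895e+00  3.59524765e-01  1.51142924e+00 -2.87869512e-05
  1.27247513e+00 -1.15087700e-01]
[[ 3.18155425e-01 -9.48038480e-01 -4.07394501e-04]
 [-9.48036806e-01 -3.18155633e-01  1.79094195e-03]
 [-1.82749674e-03 -1.83572914e-04 -9.99998313e-01]]
side {'mtx': array([[516.35368576,   0.        , 324.03751713],
       [  0.        , 516.35368576, 188.80975329],
       [  0.        ,   0.        ,   1.        ]]), 'origin': array([  484.59853776, -1301.78707463,   948.98528671]), 'attitude': array([ 0.87618099,  0.48125556, -0.02192211, -0.01481119])}
top {'mtx': array([[438.5444851 ,   0.        , 323.05692262],
       [  0.        , 438.5444851 , 203.6560557 ],
       [  0.        ,   0.        ,   1.        ]]), 'origin': array([ 428.26747316,   46.28207343, 1302.92754055]), 'attitude': array([ 0.71159815,  0.03632733, -0.0526518 , -0.69966863])}
wrist {'mtx': array([[319.7639379 ,   0.        , 316.04567424],
       [  0.        , 319.7639379 , 202.95883253],
       [  0.        ,   0.        ,   1.        ]]), 'origin': array([ 260.75239491, -544.3622166 ,  374.67231185]), 'attitude': array([ 0.80316679, -0.11834502,  0.08647369, -0.57744253])}
```

View pics/top0.png

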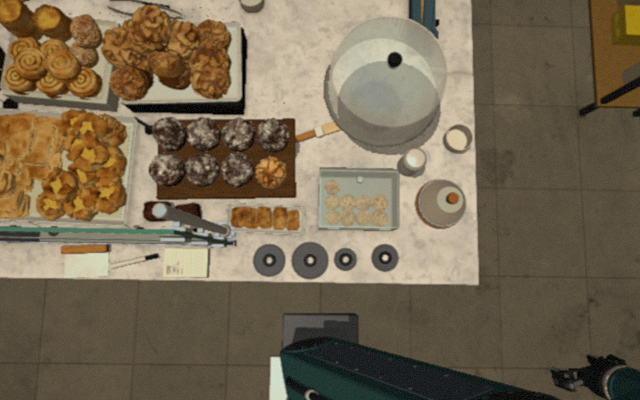

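View pics/side0.png

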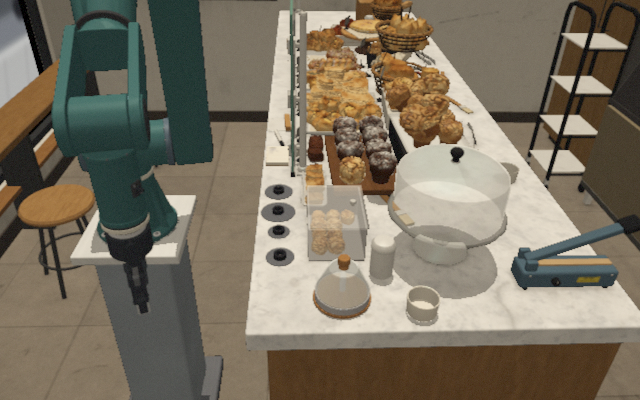

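```bash
python3 - <<'E'
from h import *
H={'case_base':0,'spindle_foot':30,'cover_rim':10,'cover_knob':126,'sugar_shaker':0,'screen_end':0,'acrylic_case':0,'order_pad':0,'disc_110_hub':8,'disc_96_hub':8,'disc_82_hub':8,'disc_68_hub':8}
for c in ['top','side']:
  for n,z in H.items():
    for d in spot_point(c,n)[:3]:
        print(c,n,round(d['confidence'],2),np.round(d['xy'],1),np.round(at_z(c,d['xy'],z)[:2],1))
E
```

```text
top case_base 0.4 [384.5 259. ] [ 431.8 -166.9]
top cover_knob 0.91 [451.6 199.1] [ 596.5 -330.4]
top sugar_shaker 0.79 [406.1 168.4] [ 706.2 -233.4]
top screen_end 0.54 [451.5 196.8] [ 621.5 -370.6]
top order_pad 0.68 [270.7 260.5] [422.3 168.7]
top order_pad 0.62 [186.8 264.8] [406.1 412.8]
top disc_110_hub 0.77 [310.3 257.8] [431.9  52.5]
top disc_96_hub 0.57 [271.6 258.3] [428.7 165.5]
top disc_82_hub 0.77 [385.3 256.8] [ 438.3 -168. ]
top disc_68_hub 0.73 [350.  257.4] [434.9 -64. ]
top disc_68_hub 0.56 [384.3 256.4] [ 439.4 -165. ]
side spindle_foot 0.45 [278.5 229.9] [430.3 -80.5]
side cover_knob 0.67 [343.1 260. ] [ 596.9 -332.6]
side sugar_shaker 0.93 [380.9 271.5] [ 714.4 -234.5]
side order_pad 0.78 [279.  158.4] [418.2 405.5]
side disc_110_hub 0.92 [281.  209.7] [434.   55.3]
side disc_110_hub 0.27 [378.1 276.9] [ 701.9 -265. ]
side disc_96_hub 0.84 [275.3 192.9] [412.7 154.1]
side disc_82_hub 0.94 [280.2 258.5] [ 437.3 -183.9]
side disc_68_hub 0.8 [280.2 229.2] [434.  -47.9]
```

Four discs are out, lying in a row at x≈430 (96, 110, 68, 82 from left to right). The case is at about (597,-331). I'll align the tool with the world axes and look from above the case.

```bash
python3 -m crank '[[[0,0,-25],[0,0,0.108],-1],[[0,0,-25],[0,0,0.108],-1],[[0,0,-25],[0,0,0.108],-1]]'; python3 - <<'E'
from h import *
print(r.tip_reach)
s=st();print(rot(s['orientation']).round(4))
E
```

```text
clock: 1.65
ee_pos: [190.9, -568.6, 314.9]
orientation: [0.0, -0.705, 0.709, 0.0]
wrist_force: [-0.4, -0.7, 0.2]
opening: 85.4
8.0
t 1.65 p [ 190.9 -568.6  314.9] q [ 2.000e-04 -7.055e-01  7.087e-01  3.000e-04] F [-0.4 -0.7  0.2] op 85.4
[[-4.7e-03 -1.0e+00 -1.0e-04]
 [-1.0e+00  4.7e-03  8.0e-04]
 [-8.0e-04  1.0e-04 -1.0e+00]]
```

```bash
python3 -m crank '[[[-30,-40,0],[0,0,0],-1],[[-30,-40,0],[0,0,0],-1],[[-30,-40,0],[0,0,0],-1],[[-30,-40,0],[0,0,0],-1],[[-30,-40,0],[0,0,0],-1],[[-30,-40,0],[0,0,0],-1],[[-30,-40,0],[0,0,0],-1],[[-25,-45,0],[0,0,0],-1]]'; python3 -m crank '[[[0,0,0],[0,0,0],-1],[[0,0,0],[0,0,0],-1]]'; python3 - <<'E'
from h import *
s=st();print(rot(s['orientation']).round(4))
im=snap('wrist','w1.png')
for n,z in [('cover_knob',126),('cover_rim',10),('case_base',0),('spindle_foot',30),('sugar_shaker',0),('acrylic_case',0)]:
    for d in spot_point('wrist',n)[:2]: print(n,round(d['confidence'],2),np.round(d['xy'],1),at_z('wrist',d['xy'],z).round(1))
for d in masks_of('wrist','cover_knob')[:1]+masks_of('wrist','case_base')[:1]: print(d['rect'],d['confidence'])
E
```

```text
clock: 2.45
ee_pos: [515.8, -332.6, 314.6]
orientation: [0.0, 0.707, -0.707, -0.0]
wrist_force: [0.2, -1.3, -0.1]
opening: 85.1
clock: 2.65
ee_pos: [515.3, -333.7, 314.0]
orientation: [0.0, 0.708, -0.706, -0.0]
wrist_force: [0.3, -0.1, 0.1]
opening: 85.3
t 2.65 p [ 515.3 -333.7  314. ] q [ 2.000e-04  7.080e-01 -7.062e-01 -3.000e-04] F [ 0.3 -0.1  0.1] op 85.3
[[ 2.6e-03 -1.0e+00 -7.0e-04]
 [-1.0e+00 -2.6e-03  1.0e-04]
 [-1.0e-04  7.0e-04 -1.0e+00]]
cover_knob 0.57 [317.8  97.6] [ 595.2 -336.   126. ]
case_base 0.31 [201.6 217.3] [ 428.4 -163.7    0. ]
[258.2, 35.4, 375.0, 152.7] 0.57
```

View pics/w1.png

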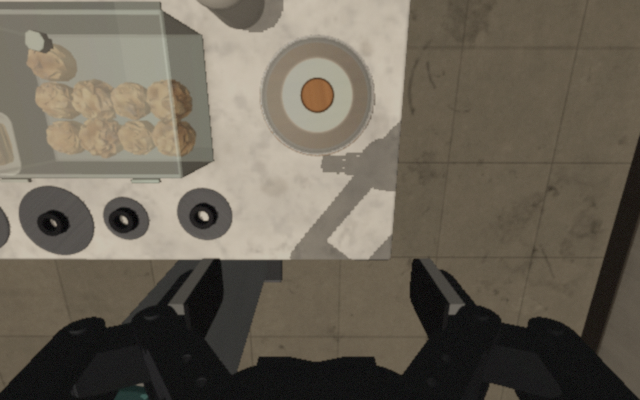

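The knob shows at about (317,95) with the cover round it. Discs 110/68/82 are at the left, and the space in front of the case is free. I'll refine the knob by colour.

```bash
python3 - <<'E'
from h import *
im=cv2.imread('pics/w1.png'); hsv=cv2.cvtColor(im,cv2.COLOR_BGR2HSV)
m=((hsv[...,1]>120)&(hsv[...,0]<20)).astype('uint8'); m[:60]=0;m[130:]=0;m[:,:280]=0;m[:,360:]=0
ys,xs=np.nonzero(m);print(xs.min(),xs.max(),ys.min(),ys.max(),xs.mean(),ys.mean(),len(xs))
c=(xs.mean(),ys.mean())
for z in (126,132,137): print(at_z('wrist',c,z).round(1))
print('band outer', at_z('wrist',(317.5,95),20).round(1), [at_z('wrist',p,20).round(1) for p in ((262,95),(375,95),(317,36),(317,153))])
# expected base pts
for n in ['disc_110_hub','disc_96_hub','disc_82_hub','disc_68_hub']:
    for d in spot_point('wrist',n)[:2]: print(n,round(d['confidence'],2),np.round(d['xy'],1),at_z('wrist',d['xy'],8).round(1))
E
```

```text
301 332 79 111 316.85234093637456 94.80552220888356 833
[ 598.1 -335.4  126. ]
[ 597.9 -335.4  132. ]
[ 597.7 -335.4  137. ]
band outer [ 601.2 -336.4   20. ] [array([ 601.3, -265.6,   20. ]), array([ 601.1, -409.8,   20. ]), array([ 669.1, -335.8,   20. ]), array([ 527.4, -335.7,   20. ])]
disc_110_hub 0.83 [ 55.8 222. ] [424.9  49.2   8. ]
disc_82_hub 0.64 [202.9 215.6] [ 434.7 -168.4    8. ]
disc_68_hub 0.7 [122.8 219.4] [428.9 -50.    8. ]
```

```bash
python3 -m crank '[[[0.5,-41,0],[0,0,0],-1],[[1,-42,0],[0,0,0],-1],[[0,0,45],[0,0,0],-1],[[0,0,45],[0,0,0],-1],[[0,0,40],[0,0,0],-1],[[0,0,25],[0,0,0],-1],[[0,0,0],[0,0,0],-1],[[0,0,0],[0,0,0],-1]]';  python3 - <<'E'
from h import *
s=st()
im=snap('wrist','w2.png'); snap('side','s2.png')
E
```

```text
clock: 4.1
ee_pos: [597.9, -336.2, 159.6]
orientation: [0.0, -0.707, 0.707, 0.0]
wrist_force: [0.3, -0.3, 0.2]
opening: 85.4
t 4.1 p [ 597.9 -336.2  159.6] q [ 0.000e+00 -7.071e-01  7.072e-01  2.000e-04] F [ 0.3 -0.3  0.2] op 85.4
```

View pics/w2.png

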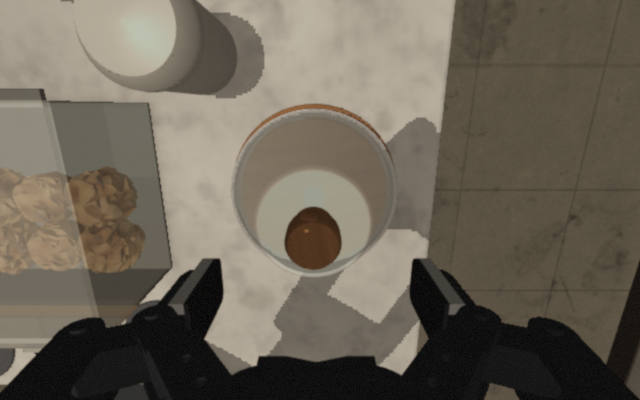

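View pics/s2.png

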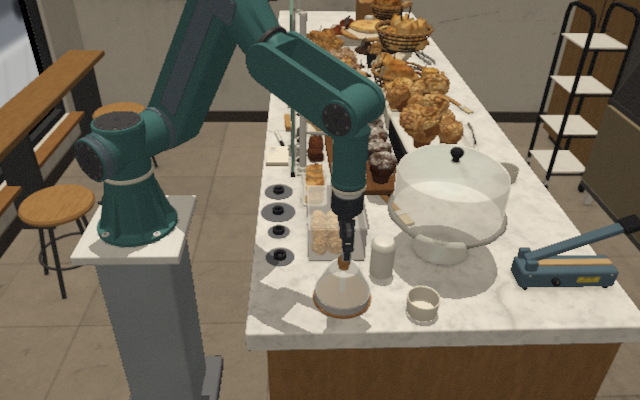

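```bash
python3 - <<'E'
from h import *
print(at_z('wrist',(313,242),137), proj('wrist',[598,-336,126]))
p=imaging.camera_params('wrist');print(p['origin'])
E
```

```text
[ 601.8421402  -334.76784044  137.        ] [315.27586082 240.4486184 ]
[ 672.35756081 -336.15784932  297.95522702]
```

```bash
python3 -m crank '[[[-1,-2,22],[0,0,0],-1],[[0,0,21],[0,0,0],-1],[[0,0,0],[0,0,0],1],[[0,0,0],[0,0,0],1],[[0,0,0],[0,0,0],1],[[0,0,0],[0,0,0],1],[[0,0,0],[0,0,0],1],[[0,0,0],[0,0,0],1]]'; python3 - <<'E'
from h import *
st(); snap('wrist','w3.png')
E
```

```text
clock: 5.0
ee_pos: [600.6, -335.2, 118.3]
orientation: [0.001, -0.707, 0.707, -0.001]
wrist_force: [0.3, 1.8, 4.9]
opening: 30.1
t 5.0 p [ 600.6 -335.2  118.3] q [ 5.000e-04 -7.070e-01  7.072e-01 -1.200e-03] F [0.3 1.8 4.9] op 30.1
```

View pics/w3.png

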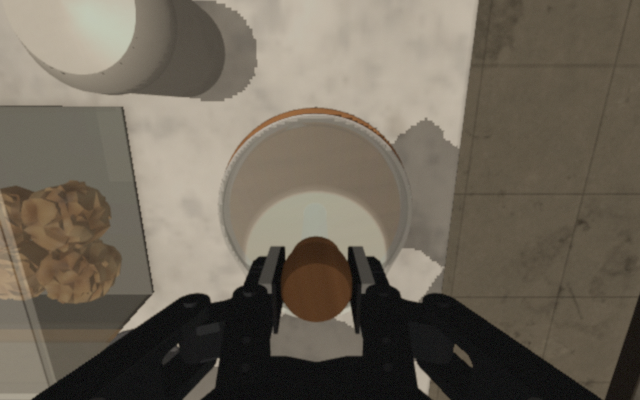

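```bash
python3 -m crank '[[[0,0,-4],[0,0,0],1],[[0,0,-4],[0,0,0],1],[[0,0,-4],[0,0,0],1],[[0,0,-10],[0,0,0],1],[[0,0,-25],[0,0,0],1],[[0,0,-30],[0,0,0],1],[[0,0,-25],[0,0,0],1],[[0,0,0],[0,0,0],1]]'; python3 - <<'E'
from h import *
st(); snap('wrist','w4.png'); snap('side','s4.png')
E
```

```text
clock: 5.85
ee_pos: [602.1, -336.8, 224.1]
orientation: [0.001, -0.707, 0.707, -0.005]
wrist_force: [0.9, -0.4, -1.1]
opening: 30.2
t 5.85 p [ 602.1 -336.8  224.1] q [ 0.0009 -0.707   0.7072 -0.0046] F [ 0.9 -0.4 -1.1] op 30.2
```

View pics/w4.png

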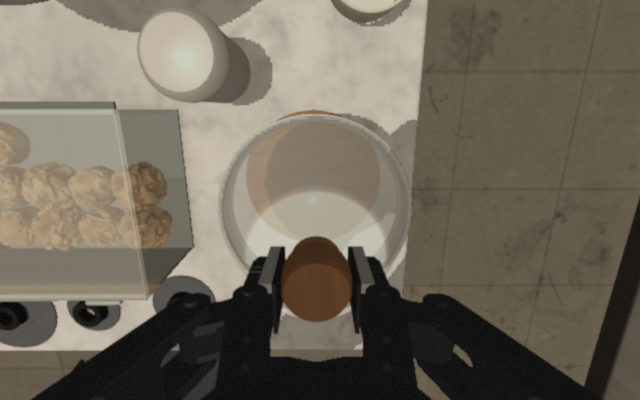

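View pics/s4.png

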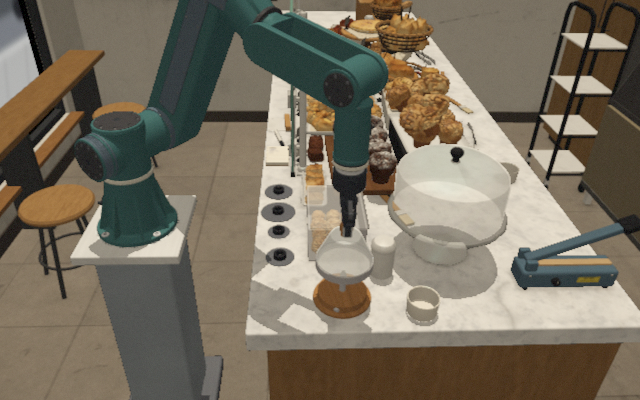

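```bash
python3 -m crank '[[[0,20,0],[0,0,0],1],[[0,40,0],[0,0,0],1],[[0,40,0],[0,0,0],1],[[0,35,0],[0,0,0],1],[[0,22,0],[0,0,0],1],[[0,0,30],[0,0,0],1],[[0,0,40],[0,0,0],1],[[0,0,25],[0,0,0],1]]'; python3 -m crank '[[[0,0,10],[0,0,0],1],[[0,0,4],[0,0,0],1],[[0,0,2],[0,0,0],1],[[0,0,2],[0,0,0],1],[[0,0,0],[0,0,0],1]]';python3 - <<'E'
from h import *
st(); snap('side','s5.png')
E
```

```text
clock: 6.75
ee_pos: [440.3, -333.2, 119.8]
orientation: [-0.0, -0.707, 0.707, 0.003]
wrist_force: [-0.7, 0.9, -2.0]
opening: 30.1
clock: 7.25
ee_pos: [439.9, -332.4, 108.3]
orientation: [0.0, 0.707, -0.707, -0.003]
wrist_force: [-13.6, 11.5, 35.5]
opening: 30.0
t 7.25 p [ 439.9 -332.4  108.3] q [ 3.000e-04  7.072e-01 -7.070e-01 -3.200e-03] F [-13.6  11.5  35.5] op 30.0
```

View pics/s5.png

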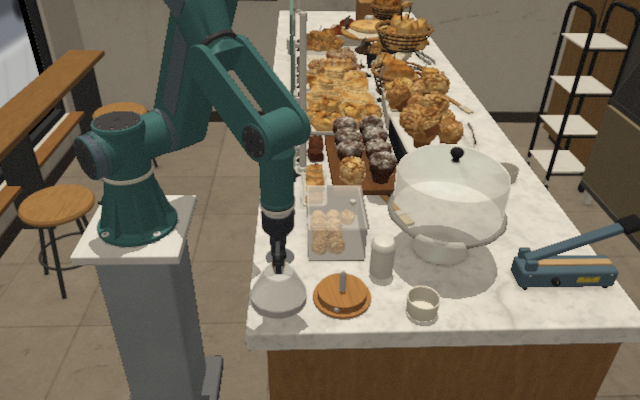

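```bash
python3 -m crank '[[[0,0,-2],[0,0,0],1],[[0,0,-1],[0,0,0],1]]'; python3 -m crank '[[[0,0,0],[0,0,0],-1],[[0,0,0],[0,0,0],-1],[[0,0,0],[0,0,0],-1],[[0,0,0],[0,0,0],-1],[[0,0,-30],[0,0,0],-1],[[0,0,-40],[0,0,0],-1],[[0,0,-40],[0,0,0],-1],[[0,0,-40],[0,0,0],-1]]';python3 -m crank '[[[-20,-5,-40],[0,0,0],-1],[[-40,-5,-40],[0,0,0],-1],[[0,-10,-20],[0,0,0],-1],[[0,0,0],[0,0,0],-1],[[0,0,0],[0,0,0],-1]]'; python3 - <<'E'
from h import *
st(); snap('wrist','w6.png')
for n,z in [('cover_knob',116),('spindle_tip',92),('spindle_foot',30),('disc_110_hub',8),('disc_96_hub',8),('disc_82_hub',8),('disc_68_hub',8)]:
    for d in spot_point('wrist',n)[:2]: print(n,round(d['confidence'],2),np.round(d['xy'],1),at_z('wrist',d['xy'],z).round(1))
snap('side','s6.png')
E
```

```text
clock: 7.5
ee_pos: [443.0, -335.3, 109.2]
orientation: [0.0, -0.707, 0.707, -0.001]
wrist_force: [0.6, -0.7, -2.4]
opening: 30.6
clock: 8.3
ee_pos: [442.4, -334.9, 259.6]
orientation: [0.0, -0.707, 0.707, 0.0]
wrist_force: [1.5, -1.0, -0.6]
opening: 85.3
clock: 8.8
ee_pos: [462.0, -279.9, 353.1]
orientation: [0.0, 0.707, -0.707, 0.0]
wrist_force: [0.1, -0.2, -0.5]
opening: 85.4
t 8.8 p [ 462.  -279.9  353.1] q [ 1.000e-04  7.072e-01 -7.070e-01  0.000e+00] F [ 0.1 -0.2 -0.5] op 85.4
cover_knob 0.61 [359.5 191.2] [ 436.2 -330.7  116. ]
spindle_foot 0.6 [364.3  47.3] [ 607.  -341.4   30. ]
disc_110_hub 0.59 [101.6 185. ] [417.6  53.    8. ]
disc_96_hub 0.93 [ 21.6 182.3] [422.2 175.6   8. ]
disc_82_hub 0.75 [240.7 173.3] [ 436.4 -163.6    8. ]
disc_68_hub 0.89 [169.9 176.8] [431.2 -54.6   8. ]
```

View pics/w6.png

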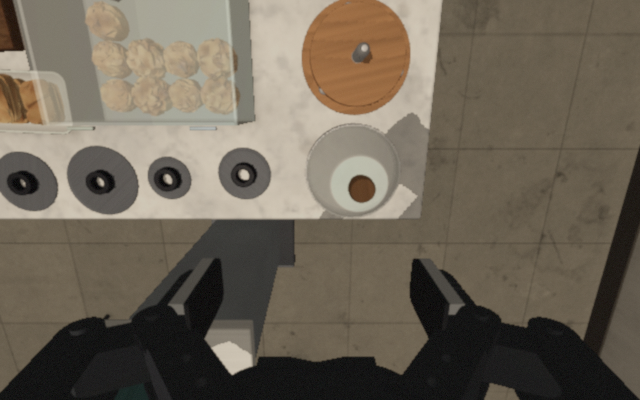

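View pics/s6.png

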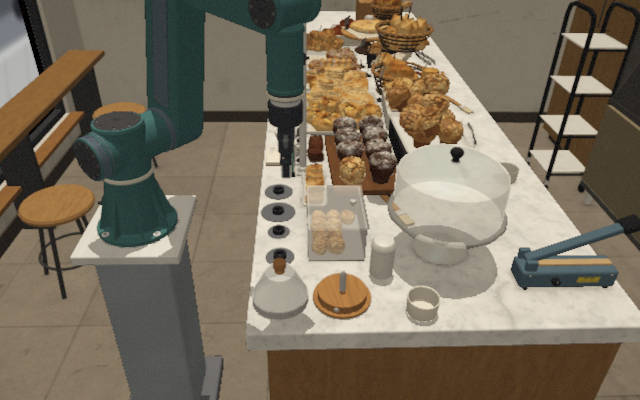

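Cover stands rim down at about (441,-335), with the bare spindle behind it. Next, above disc 110.

```bash
python3 -m crank '[[[-48,5,0],[0,0,0],-1],[[-48,5,0],[0,0,0],-1],[[-48,5,0],[0,0,0],-1],[[-48,10,0],[0,0,0],-1],[[-48,10,10],[0,0,0],-1],[[-47,20,10],[0,0,0],-1],[[-45,20,40],[0,0,0],-1],[[0,0,40],[0,0,0],-1]]'; python3 -m crank '[[[0,0,0],[0,0,0],-1],[[0,0,0],[0,0,0],-1]]'; cat >> h.py <<'E'
def hub(cam,xy0,z=16,rad=60):
    # refine: dark hub blob near xy0
    im=cv2.imread('pics/'+cam[1]) if isinstance(cam,tuple) else None
def refine(im,xy,half):
    g=cv2.cvtColor(im,cv2.COLOR_RGB2GRAY); x0,y0=[int(round(v)) for v in xy]
    sub=g[max(0,y0-half):y0+half,max(0,x0-half):x0+half]
    m=(sub<45).astype('uint8'); n,l,s,c=cv2.connectedComponentsWithStats(m)
    k=1+np.argmax(s[1:,4]); print('blob',s[k]); 
    cs,_=cv2.findContours((l==k).astype('uint8'),cv2.RETR_EXTERNAL,cv2.CHAIN_APPROX_NONE)
    e=cv2.minEnclosingCircle(max(cs,key=len)); return (e[0][0]+max(0,x0-half),e[0][1]+max(0,y0-half)),e[1]
E
python3 - <<'E'
from h import *
s=st(); im=snap('wrist','w7.png'); 
for d in spot_point('wrist','disc_110_hub')[:2]: print(round(d['confidence'],2),np.round(d['xy'],1),at_z('wrist',d['xy'],8).round(1)); print(refine(im,d['xy'],40))
for d in spot_point('wrist','screen_end')[:2]: print(round(d['confidence'],2),np.round(d['xy'],1),at_z('wrist',d['xy'],0).round(1))
E
```

```text
clock: 10.05
ee_pos: [391.0, 44.3, 262.9]
orientation: [-0.002, 0.709, -0.706, 0.001]
wrist_force: [0.9, -0.6, -0.9]
opening: 85.5
clock: 10.25
ee_pos: [392.3, 40.5, 262.8]
orientation: [-0.0, -0.707, 0.707, 0.0]
wrist_force: [0.7, -0.3, 0.6]
opening: 85.5
t 10.25 p [392.3  40.5 262.8] q [-4.000e-04 -7.070e-01  7.072e-01  3.000e-04] F [ 0.7 -0.3  0.6] op 85.5
0.74 [306.4 141.6] [427.3  52.3   8. ]
blob [27 25 29 25 96]
((306.8291130065918, 141.28480911254883), 14.804614067077637)
```

View pics/w7.png

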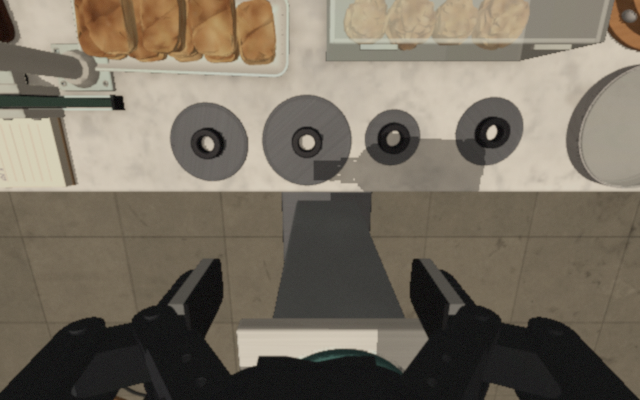

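```bash
python3 - <<'E'
from h import *
print('screen',at_z('wrist',(122,102),0))
for n,p in dict(d96=(208,143),d110=(307,141.3),d68=(393,138),d82=(491.5,131.5)).items(): print(n,at_z('wrist',p,16).round(1),at_z('wrist',p,8).round(1))
E
```

```text
screen [473.75565718 272.35265556   0.        ]
d96 [426.9 169.   16. ] [426.  171.7   8. ]
d110 [428.7  51.3  16. ] [427.9  51.5   8. ]
d68 [432.4 -50.6  16. ] [431.6 -52.5   8. ]
d82 [ 439.7 -166.    16. ] [ 439.1 -170.3    8. ]
```

```bash
python3 -m crank '[[[-5,-18,35],[0,0,0],-1],[[-6,-18,35],[0,0,0],-1],[[0,0,40],[0,0,0],-1],[[0,0,40],[0,0,0],-1],[[0,0,30],[0,0,0],-1],[[0,0,20],[0,0,0],-1],[[0,0,0],[0,0,0],-1]]'; python3 - <<'E'
from h import *
st(); snap('wrist','w8.png')
E
```

```text
clock: 11.1
ee_pos: [428.3, 51.0, 61.2]
orientation: [-0.001, -0.706, 0.708, 0.001]
wrist_force: [-1.4, 0.3, 0.6]
opening: 85.5
t 11.1 p [428.3  51.   61.2] q [-0.0008 -0.7065  0.7077  0.001 ] F [-1.4  0.3  0.6] op 85.5
```

View pics/w8.png

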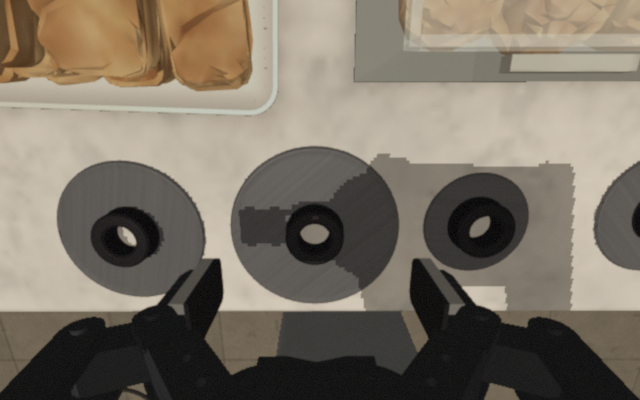

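```bash
python3 - <<'E'
from h import *
print(at_z('wrist',(315,230),16), at_z('wrist',(315,224.5),3))
E
```

```text
[430.08925981  52.4230419   16.        ] [428.75280215  52.47249164   3.        ]
```

```bash
python3 -m crank '[[[-1,-1,30],[0,0,0],-1],[[0,0,15],[0,0,0],-1],[[0,0,4],[0,0,0],-1],[[0,0,0],[0,0,0],-1]]'; python3 -m crank '[[[0,0,0],[0,0,0],1],[[0,0,0],[0,0,0],1],[[0,0,0],[0,0,0],1],[[0,0,0],[0,0,0],1],[[0,0,0],[0,0,0],1],[[0,0,0],[0,0,0],1]]'; python3 - <<'E'
from h import *
st(); snap('wrist','w9.png')
E
```

```text
clock: 11.55
ee_pos: [430.4, 52.5, 14.3]
orientation: [0.001, -0.707, 0.707, -0.001]
wrist_force: [1.1, 0.1, -0.0]
opening: 85.3
clock: 12.15
ee_pos: [429.6, 52.7, 14.4]
orientation: [0.0, -0.707, 0.707, -0.0]
wrist_force: [-1.3, -0.3, 13.4]
opening: 33.2
t 12.15 p [429.6  52.7  14.4] q [ 5.000e-04 -7.070e-01  7.072e-01 -4.000e-04] F [-1.3 -0.3 13.4] op 33.2
```

View pics/w9.png

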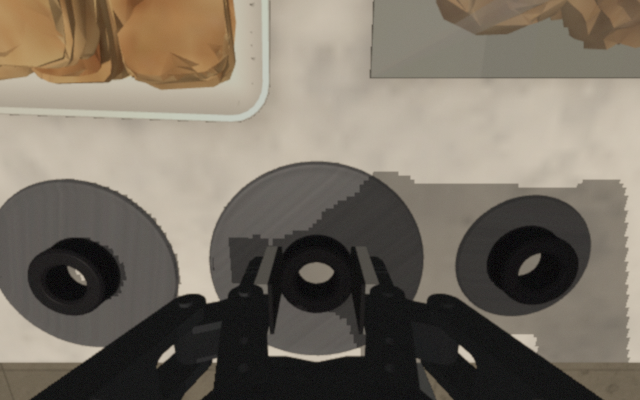

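```bash
python3 -m crank '[[[0,0,-5],[0,0,0],1],[[0,0,-20],[0,0,0],1],[[0,0,-40],[0,0,0],1],[[0,0,-40],[0,0,0],1],[[0,0,-40],[0,0,0],1],[[0,0,-40],[0,0,0],1],[[0,0,0],[0,0,0],1]]'; python3 - <<'E'
from h import *
st(); snap('wrist','w10.png');snap('side','s10.png')
E
```

```text
clock: 12.9
ee_pos: [432.5, 52.7, 203.4]
orientation: [-0.003, 0.707, -0.707, 0.004]
wrist_force: [0.5, -0.4, -1.7]
opening: 33.8
t 12.9 p [432.5  52.7 203.4] q [-0.0034  0.7071 -0.7071  0.0036] F [ 0.5 -0.4 -1.7] op 33.8
```

View pics/w10.png

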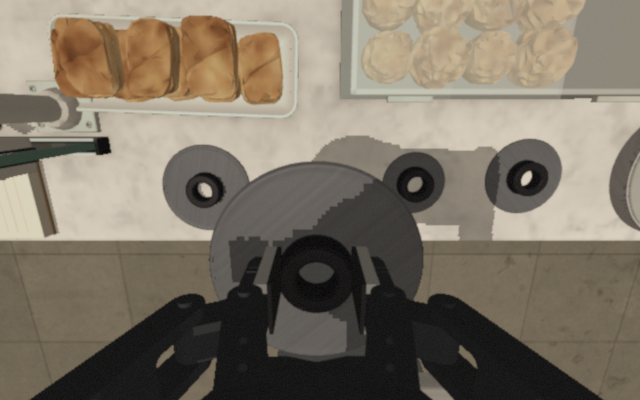

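View pics/s10.png

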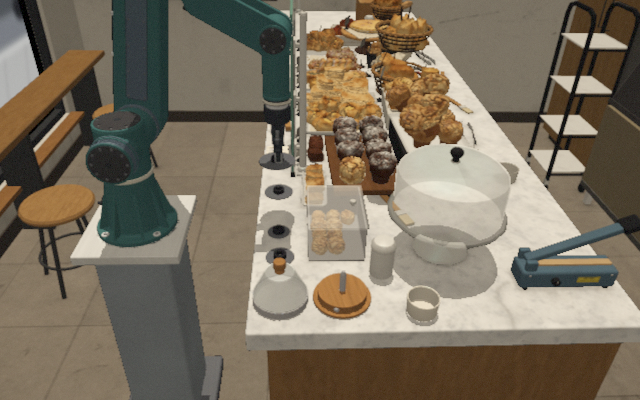

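```bash
python3 -m crank '[[[20,0,0],[0,0,0],1],[[40,0,0],[0,0,0],1],[[40,0,0],[0,0,0],1],[[40,0,0],[0,0,0],1],[[40,0,0],[0,0,0],1],[[40,-5,0],[0,0,0],1],[[40,-15,0],[0,0,0],1],[[40,-15,0],[0,0,0],1]]'; python3 -m crank '[[[40,-20,0],[0,0,0],1],[[35,-20,0],[0,0,0],1],[[15,-15,0],[0,0,0],1],[[0,0,0],[0,0,0],1],[[0,0,0],[0,0,0],1]]'; python3 - <<'E'
from h import *
s=st(); im=snap('wrist','w11.png')
for n,z in [('spindle_tip',92),('spindle_foot',30),('case_base',0),('cover_knob',116)]:
    for d in spot_point('wrist',n)[:2]: print(n,round(d['confidence'],2),np.round(d['xy'],1),at_z('wrist',d['xy'],z).round(1))
E
```

```text
clock: 13.8
ee_pos: [462.6, -248.0, 195.9]
orientation: [-0.0, -0.707, 0.707, 0.002]
wrist_force: [2.2, 0.4, -1.1]
opening: 32.6
clock: 14.3
ee_pos: [517.6, -336.0, 195.7]
orientation: [-0.0, -0.707, 0.707, 0.003]
wrist_force: [-0.7, 0.5, -1.1]
opening: 33.1
t 14.3 p [ 517.6 -336.   195.7] q [-2.000e-04 -7.069e-01  7.073e-01  2.800e-03] F [-0.7  0.5 -1.1] op 33.1
spindle_tip 0.63 [313.2  93. ] [ 599.7 -332.4   92. ]
spindle_foot 0.58 [316.8  97.1] [ 598.8 -335.1   30. ]
case_base 0.72 [314.6  98.9] [ 598.2 -333.3    0. ]
cover_knob 0.59 [312.6  93.7] [ 599.6 -333.   116. ]
cover_knob 0.18 [163.6 249.4] [ 489.5 -221.5  116. ]
```

View pics/w11.png

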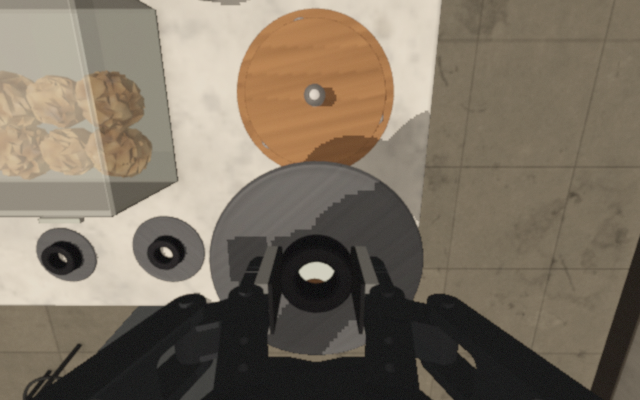

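```bash
python3 - <<'E'
from h import *
s=st()
im=cv2.imread('pics/w11.png'); big=cv2.resize(im[215:330,230:410],None,fx=4,fy=4,interpolation=cv2.INTER_CUBIC); cv2.imwrite('pics/w11h.png',big)
big=cv2.resize(im[70:120,290:340],None,fx=8,fy=8,interpolation=cv2.INTER_CUBIC); cv2.imwrite('pics/w11t.png',big)
for p in [(316,272),(316.5,274)]: print(at_z('wrist',p,197.5))
for p in [(314,94),(315,94)]: print(at_z('wrist',p,92))
print(at_z('wrist',(315,90),10))
E
```

```text
t 14.55 p [ 518.3 -336.1  198.2] q [ 0.000e+00  7.073e-01 -7.069e-01 -6.000e-04] F [-0.2 -0.4 -0.8] op 32.8
[ 516.10243319 -335.38681966  197.5       ]
[ 515.03012462 -335.62698152  197.5       ]
[ 600.22402884 -333.77436407   92.        ]
[ 600.22435834 -334.49178      92.        ]
[ 606.55404451 -334.14112181   10.        ]
```

View pics/w11h.png

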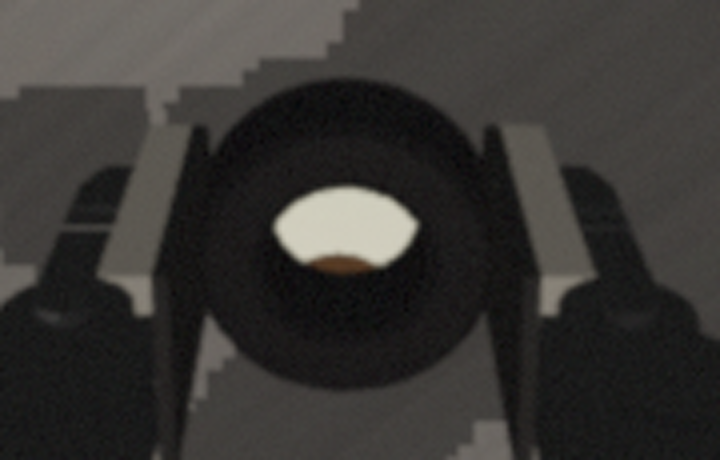

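View pics/w11t.png

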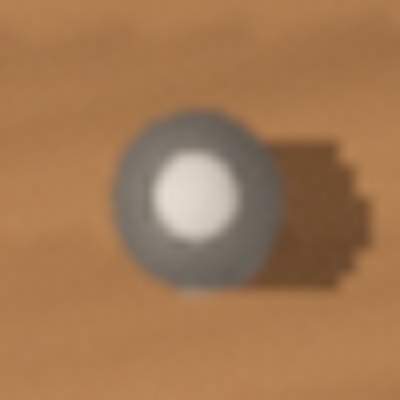

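```bash
python3 - <<'E'
from h import *
from scipy.optimize import least_squares
s=st(); T=np.array(s['ee_pos'])
p=imaging.camera_params('wrist'); K=np.array(p['mtx']);A=rot(p['attitude']);o=np.array(p['origin']);print(o-T)
def pr(P):
    c=(P-o)@A*[1,-1,-1]; q=c@K.T; return q[:,:2]/q[:,2:]
t=np.linspace(0,2*np.pi,721)
def ext(cx,cy,z,rad):
    u=pr(np.c_[cx+rad*np.cos(t),cy+rad*np.sin(t),0*t+z]); return u[:,0].min(),u[:,0].max(),u[:,1].min()
def f(v): 
    a=ext(v[0],v[1],v[2]+3,55);b=ext(v[0],v[1],v[2]+16,18)
    return np.array([a[0]-210,a[1]-423,a[2]-162,b[0]-280,b[1]-352,b[2]-234.5])
r_=least_squares(f,[T[0],T[1],183]);print(r_.x-T,r_.fun)
def g(v):
    a=ext(v[0],v[1],10,75);b=ext(v[0],v[1],92,3.5)
    return np.array([a[0]-237,a[1]-393.5,a[2]-8.5])
q=least_squares(g,[600,-334]);print(q.x,q.fun)
print(pr(np.array([[600,-334,92],[600,-334,82],[600,-334,30.]])))
E
```

```text
t 14.55 p [ 518.3 -336.1  198.2] q [ 0.000e+00  7.073e-01 -7.069e-01 -6.000e-04] F [-0.2 -0.4 -0.8] op 32.8
[ 73.89188097   0.54442483 136.05971997]
[ -4.8026391    0.58956629 -20.21246402] [ 2.07183471 -2.53446614 -4.77535197 -0.43943259  0.87277563  4.72360025]
[ 600.36041307 -334.36218621] [ 0.14084965 -0.14071004 -0.01649124]
[[314.31484795  94.32978412]
 [314.39994347  94.78245723]
 [314.7515543   96.65288215]]
```

```bash
python3 -m crank '[[[0,-25,0],[0,0,0],1],[[-1,-35,0],[0,0,0],1],[[0,-24,20],[0,0,0],1],[[0,0,30],[0,0,0],1],[[0,0,22],[0,0,0],1],[[0,0,10],[0,0,0],1],[[0,0,0],[0,0,0],1],[[0,0,0],[0,0,0],1]]'; python3 - <<'E'
from h import *
s=st(); im=snap('wrist','w12.png')
big=cv2.resize(im[215:330,230:410],None,fx=4,fy=4,interpolation=cv2.INTER_CUBIC); cv2.imwrite('pics/w12h.png',big[:,:,::-1])
E
```

```text
clock: 15.35
ee_pos: [603.5, -336.5, 117.4]
orientation: [0.0, -0.707, 0.707, -0.001]
wrist_force: [0.6, -0.5, -1.6]
opening: 32.9
t 15.35 p [ 603.5 -336.5  117.4] q [ 1.000e-04 -7.071e-01  7.071e-01 -6.000e-04] F [ 0.6 -0.5 -1.6] op 32.9
```

View pics/w12h.png

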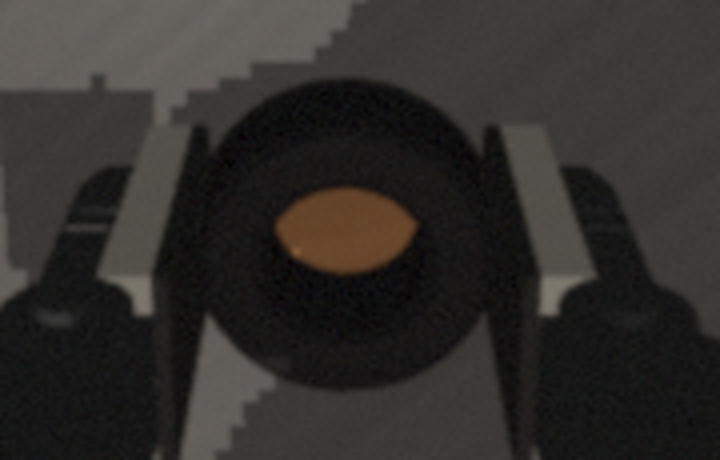

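```bash
python3 - <<'E'
from h import *
from scipy.optimize import least_squares
s=st(); T=np.array(s['ee_pos'])
print(proj('wrist',[600.2,-334.3,92]),proj('wrist',[600.2,-334.3,30]),imaging.camera_params('wrist')['origin']-T)
f=lambda v:[proj('wrist',[v[0]+9.5,T[1],v[1]+16])[1]-261.5, proj('wrist',[v[0]-9.5,T[1],v[1]])[1]-283]
q=least_squares(f,[T[0],T[2]-14]);print(q.x-T[[0,2]],q.x,q.fun)
for z in (-12,-14.4,-18):
  print(z,least_squares(lambda v:f([v[0],T[2]+z]),[T[0]]).x-T[0])
print(at_z('wrist',(316.3,270),117.4+1)[1]-T[1])
E
```

```text
t 15.4 p [ 603.8 -336.8  118. ] q [ 3.000e-04 -7.070e-01  7.072e-01 -1.200e-03] F [-0.4  0.4 -2.2] op 32.8
[312.62074359 251.63123797] [313.39501702 215.31479794] [ 73.47106528   0.76131193 136.25114871]
[6.23271851 7.58874791] [610.06592478 125.61473522] [0.00000000e+00 5.68434189e-14]
-12 [-4.50354121]
-14.4 [-5.82109952]
-18 [-7.79816915]
0.5235955700092063
```

```bash
python3 - <<'E'
from h import *
s=st(); T=np.array(s['ee_pos'])
for dz in (-5,-8,-11): print(dz,proj('wrist',T+[11,17,dz]),proj('wrist',T+[11,-17,dz]))
for dz in (0,1.6): print(proj('wrist',T+[18,0,dz]),proj('wrist',T+[-18,0,dz]))
E
```

```text
t 15.4 p [ 603.8 -336.8  118. ] q [ 3.000e-04 -7.070e-01  7.072e-01 -1.200e-03] F [-0.4  0.4 -2.2] op 32.8
-5 [281.90105268 242.80072005] [352.83613452 242.75528305]
-8 [282.52314255 240.29583929] [352.15319901 240.25172095]
-11 [283.12275395 237.88146938] [351.49493588 237.83860493]
[317.44077872 233.14248651] [317.36697264 301.42305572]
[317.45905854 234.47952676] [317.38330256 303.34427658]
```

```bash
python3 -m crank '[[[-1.7,3.3,0],[0,0,0],1],[[0,0,0],[0,0,0],1],[[0,0,8],[0,0,0],1],[[0,0,8],[0,0,0],1],[[0,0,5],[0,0,0],1],[[0,0,0],[0,0,0],1]]'; python3 - <<'E'
from h import *
s=st(); im=snap('wrist','w13.png')
E
```

```text
clock: 16.0
ee_pos: [601.5, -334.8, 94.9]
orientation: [0.001, -0.707, 0.707, -0.001]
wrist_force: [5.9, -1.3, -2.3]
opening: 32.9
t 16.0 p [ 601.5 -334.8   94.9] q [ 0.0009 -0.7069  0.7073 -0.0012] F [ 5.9 -1.3 -2.3] op 32.9
```

View pics/w13.png

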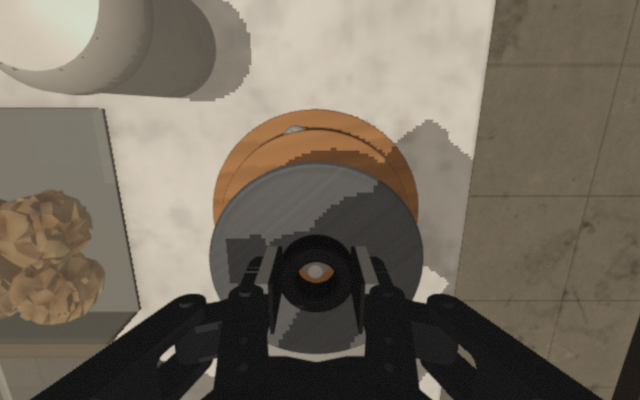

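The spindle tip shows inside the bore at (316,271). There is a slight +x contact force, so I'll shift 1.3 mm and lower.

```bash
python3 -m crank '[[[0,-1.3,0],[0,0,0],1],[[0,0,10],[0,0,0],1],[[0,0,10],[0,0,0],1],[[0,0,10],[0,0,0],1],[[0,0,10],[0,0,0],1],[[0,0,6],[0,0,0],1],[[0,0,2],[0,0,0],1],[[0,0,0],[0,0,0],1]]'
```

```text
clock: 16.85
ee_pos: [602.5, -334.8, 46.5]
orientation: [0.001, -0.707, 0.707, -0.001]
wrist_force: [7.4, -1.1, -2.3]
opening: 33.3
```

```bash
python3 -m crank '[[[0,-1,1],[0,0,0],1],[[0,0,1],[0,0,0],1],[[0,0,0],[0,0,0],1]]'; python3 -m crank '[[[0,0,0],[0,0,0],0.2],[[0,0,0],[0,0,0],-0.2],[[0,0,0],[0,0,0],-1],[[0,0,0],[0,0,0],-1],[[0,0,0],[0,0,0],-1],[[0,0,0],[0,0,0],-1]]'; python3 - <<'E'
from h import *
s=st(); im=snap('wrist','w14.png')
E
```

```text
clock: 17.15
ee_pos: [602.6, -334.7, 44.9]
orientation: [0.0, -0.707, 0.707, -0.0]
wrist_force: [5.7, -0.2, -1.1]
opening: 33.1
clock: 17.75
ee_pos: [601.7, -334.5, 45.2]
orientation: [-0.0, -0.707, 0.707, 0.0]
wrist_force: [0.7, -0.1, -0.2]
opening: 85.7
t 17.75 p [ 601.7 -334.5   45.2] q [-1.000e-04 -7.070e-01  7.072e-01  4.000e-04] F [ 0.7 -0.1 -0.2] op 85.7
```

View pics/w14.png

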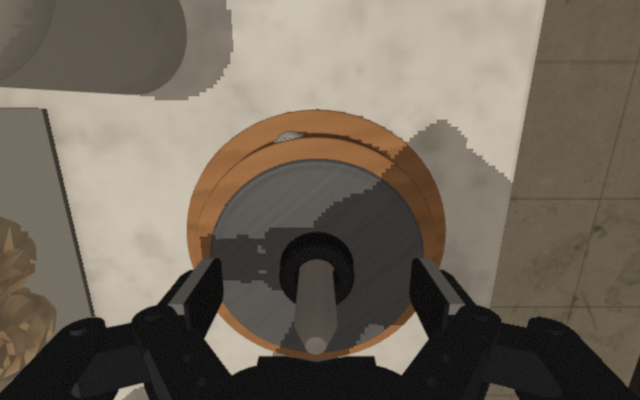

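Disc 110 is seated flat on the plinth. Next is disc 96.

```bash
python3 -m crank '[[[0,0,-20],[0,0,0],-1],[[0,0,-40],[0,0,0],-1],[[0,0,-40],[0,0,0],-1],[[0,0,-40],[0,0,0],-1],[[-10,10,-20],[0,0,0],-1],[[-35,35,0],[0,0,0],-1],[[-35,35,0],[0,0,0],-1],[[-35,35,0],[0,0,0],-1]]'; python3 -m crank '[[[-40,20,0],[0,0,0],-1],[[-40,20,0],[0,0,0],-1],[[-40,10,0],[0,0,0],-1],[[-40,10,0],[0,0,0],-1],[[-40,5,0],[0,0,0],-1],[[-40,5,0],[0,0,0],-1],[[-40,5,0],[0,0,0],-1],[[-40,0,0],[0,0,0],-1]]'; python3 -m crank '[[[-30,0,0],[0,0,0],-1],[[-10,0,0],[0,0,0],-1],[[0,0,0],[0,0,0],-1]]'
```

```text
clock: 18.6
ee_pos: [485.7, -218.5, 205.6]
orientation: [0.0, -0.707, 0.707, -0.0]
wrist_force: [1.2, -0.0, -0.2]
opening: 85.4
clock: 19.4
ee_pos: [411.0, 101.9, 205.7]
orientation: [-0.0, -0.707, 0.707, 0.0]
wrist_force: [0.5, 0.0, 0.1]
opening: 85.0
clock: 19.7
ee_pos: [412.1, 141.2, 205.5]
orientation: [-0.0, 0.708, -0.706, 0.0]
wrist_force: [-0.4, -0.3, -0.3]
opening: 85.3
```

```bash
python3 -m crank '[[[-14,-7,35],[0,0,0],-1],[[-14,-7,40],[0,0,0],-1],[[0,0,40],[0,0,0],-1],[[0,0,30],[0,0,0],-1],[[0,0,0],[0,0,0],-1],[[0,0,0],[0,0,0],-1]]'; python3 - <<'E'
from h import *
s=st(); im=snap('wrist','w15.png'); T=s['ee_pos']
print(proj('wrist',np.array([T[0],T[1],16])),proj('wrist',np.array([T[0],T[1],3])))
for d in spot_point('wrist','disc_96_hub')[:2]: print(round(d['confidence'],2),np.round(d['xy'],1),at_z('wrist',d['xy'],8).round(1))
E
```

```text
clock: 20.3
ee_pos: [426.1, 167.3, 60.6]
orientation: [-0.001, -0.707, 0.708, 0.0]
wrist_force: [-0.2, -0.5, 0.9]
opening: 85.4
t 20.3 p [426.1 167.3  60.6] q [-7.000e-04 -7.066e-01  7.076e-01  3.000e-04] F [-0.2 -0.5  0.9] op 85.4
[317.82636837 233.77843948] [317.72805593 226.14676936]
0.62 [311.3 233.8] [423.2 171.8   8. ]
```

View pics/w15.png

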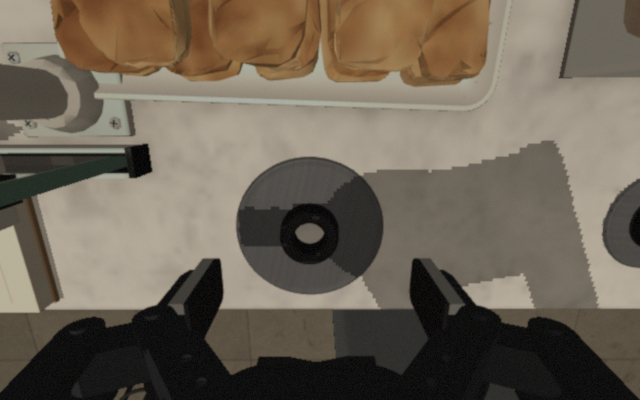

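```bash
python3 -m crank '[[[-5,1,25],[0,0,0],-1],[[0,0,16],[0,0,0],-1],[[0,0,8],[0,0,0],-1],[[0,0,3],[0,0,0],-1],[[0,0,0],[0,0,0],-1]]'; python3 -m crank '[[[0,0,0],[0,0,0],1],[[0,0,0],[0,0,0],1],[[0,0,0],[0,0,0],1],[[0,0,0],[0,0,0],1],[[0,0,0],[0,0,0],1],[[0,0,0],[0,0,0],1]]'; python3 - <<'E'
from h import *
st(); snap('wrist','w16.png')
E
```

```text
clock: 20.9
ee_pos: [425.8, 173.5, 9.1]
orientation: [0.001, -0.707, 0.707, -0.0]
wrist_force: [-0.3, 0.1, 1.3]
opening: 85.6
clock: 21.5
ee_pos: [425.8, 173.1, 10.1]
orientation: [-0.001, 0.707, -0.707, 0.001]
wrist_force: [-2.2, -5.0, 22.9]
opening: 34.6
t 21.5 p [425.8 173.1  10.1] q [-6.000e-04  7.072e-01 -7.070e-01  7.000e-04] F [-2.2 -5.  22.9] op 34.6
```

View pics/w16.png

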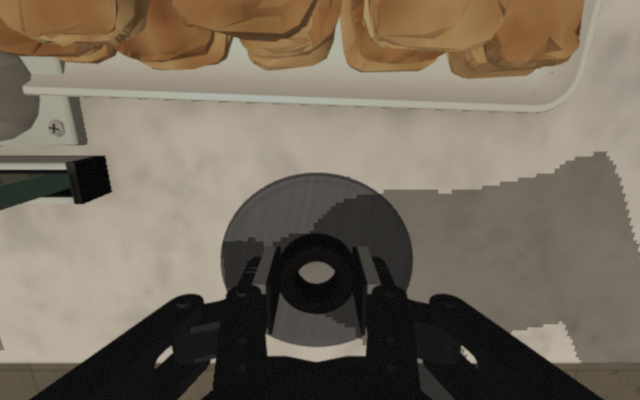

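```bash
python3 -m crank '[[[0,0,-3],[0,0,0],1],[[0,0,-10],[0,0,0],1],[[0,0,-30],[0,0,0],1],[[0,0,-40],[0,0,0],1],[[0,0,-40],[0,0,0],1],[[0,0,-40],[0,0,0],1],[[5,0,-30],[0,0,0],1],[[20,0,0],[0,0,0],1]]'; python3 -m crank '[[[40,0,0],[0,0,0],1],[[40,0,0],[0,0,0],1],[[40,0,0],[0,0,0],1],[[40,0,0],[0,0,0],1],[[40,-5,0],[0,0,0],1],[[40,-10,0],[0,0,0],1],[[40,-20,0],[0,0,0],1],[[40,-20,0],[0,0,0],1]]';  python3 - <<'E'
from h import *
st(); snap('wrist','w17.png')
E
```

```text
clock: 22.35
ee_pos: [428.1, 149.9, 206.2]
orientation: [-0.004, 0.708, -0.707, 0.002]
wrist_force: [0.3, -0.2, -1.9]
opening: 34.6
clock: 23.15
ee_pos: [479.8, -173.0, 201.8]
orientation: [0.0, -0.707, 0.707, 0.0]
wrist_force: [0.8, 0.3, -1.2]
opening: 34.7
t 23.15 p [ 479.8 -173.   201.8] q [ 1.000e-04 -7.068e-01  7.074e-01  3.000e-04] F [ 0.8  0.3 -1.2] op 34.7
```

View pics/w17.png

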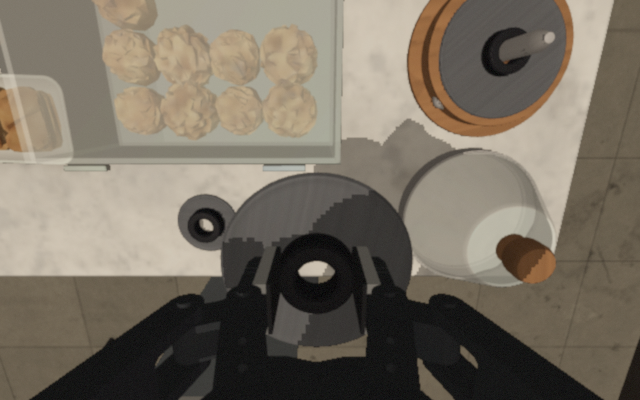

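```bash
python3 -m crank '[[[38,-28,0],[0,0,0],1],[[38,-28,0],[0,0,0],1],[[38,-28,0],[0,0,0],1],[[32,-25,0],[0,0,0],1],[[16,-14,0],[0,0,0],1],[[0,0,40],[0,0,0],1],[[0,0,38],[0,0,0],1],[[0,0,10],[0,0,0],1]]'; python3 -m crank '[[[0,0,0],[0,0,0],1],[[0,0,0],[0,0,0],1]]'; python3 - <<'E'
from h import *
st(); snap('wrist','w18.png')
E
```

```text
clock: 24.0
ee_pos: [599.9, -331.2, 108.8]
orientation: [-0.001, -0.707, 0.707, 0.005]
wrist_force: [-0.2, -0.0, -1.2]
opening: 34.1
clock: 24.2
ee_pos: [603.9, -333.8, 115.0]
orientation: [-0.0, 0.707, -0.707, 0.001]
wrist_force: [0.7, -0.0, -1.4]
opening: 34.3
t 24.2 p [ 603.9 -333.8  115. ] q [-2.000e-04  7.071e-01 -7.071e-01  8.000e-04] F [ 0.7 -0.  -1.4] op 34.3
```

View pics/w18.png

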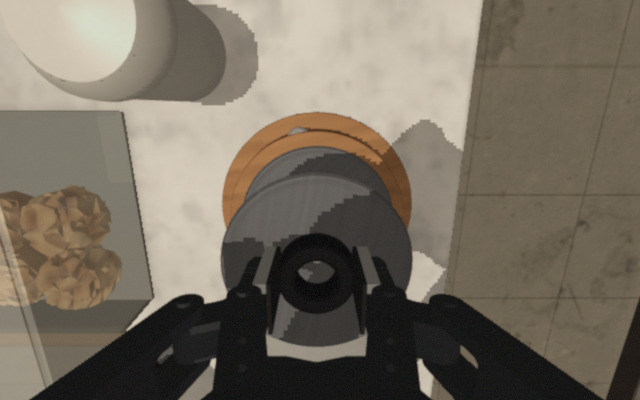

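```bash
python3 -m crank '[[[1,1.2,0],[0,0,0],1],[[0,0,8],[0,0,0],1],[[0,0,8],[0,0,0],1],[[0,0,6],[0,0,0],1],[[0,0,0],[0,0,0],1]]'; python3 - <<'E'
from h import *
st(); im=snap('wrist','w19.png')
big=cv2.resize(im[215:330,230:410],None,fx=4,fy=4,interpolation=cv2.INTER_CUBIC); cv2.imwrite('pics/w19h.png',big[:,:,::-1])
E
```

```text
clock: 24.75
ee_pos: [600.9, -333.9, 89.8]
orientation: [-0.0, -0.707, 0.707, 0.001]
wrist_force: [-0.4, 0.8, -1.4]
opening: 34.2
t 24.75 p [ 600.9 -333.9   89.8] q [-2.000e-04 -7.070e-01  7.072e-01  1.400e-03] F [-0.4  0.8 -1.4] op 34.2
```

View pics/w19h.png

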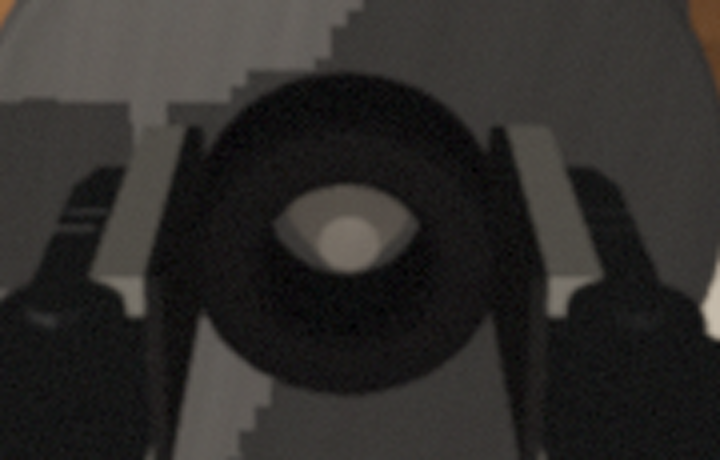

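```bash
python3 -m crank '[[[0,0,10],[0,0,0],1],[[0,0,8],[0,0,0],1],[[0,0,8],[0,0,0],1],[[0,0,0],[0,0,0],1]]'; python3 -m crank '[[[0,-0.5,4],[0,0,0],1],[[0,0,2],[0,0,0],1],[[0,0,0],[0,0,0],1]]'
```

```text
clock: 25.2
ee_pos: [600.8, -333.9, 63.5]
orientation: [-0.0, -0.707, 0.707, 0.002]
wrist_force: [-0.4, 0.2, -1.2]
opening: 34.6
clock: 25.5
ee_pos: [602.3, -334.5, 59.2]
orientation: [0.0, -0.707, 0.707, 0.0]
wrist_force: [0.2, -0.4, -1.1]
opening: 34.1
```

```bash
python3 -m crank '[[[0,0,1.5],[0,0,0],1],[[0,0,1],[0,0,0],1],[[0,0,0],[0,0,0],1]]'; python3 -m crank '[[[0,0,0],[0,0,0],0.2],[[0,0,0],[0,0,0],-0.2],[[0,0,0],[0,0,0],-1],[[0,0,0],[0,0,0],-1],[[0,0,0],[0,0,0],-1],[[0,0,0],[0,0,0],-1]]'; python3 - <<'E'
from h import *
s=st(); im=snap('wrist','w20.png')
E
```

```text
clock: 25.8
ee_pos: [602.4, -334.6, 56.9]
orientation: [0.0, -0.707, 0.707, 0.0]
wrist_force: [-0.4, -0.1, -1.1]
opening: 34.6
clock: 26.4
ee_pos: [602.4, -334.6, 57.0]
orientation: [0.0, -0.707, 0.707, -0.0]
wrist_force: [-0.8, -0.8, 0.7]
opening: 85.2
t 26.4 p [ 602.4 -334.6   57. ] q [ 1.000e-04 -7.070e-01  7.072e-01 -0.000e+00] F [-0.8 -0.8  0.7] op 85.2
```

View pics/w20.png

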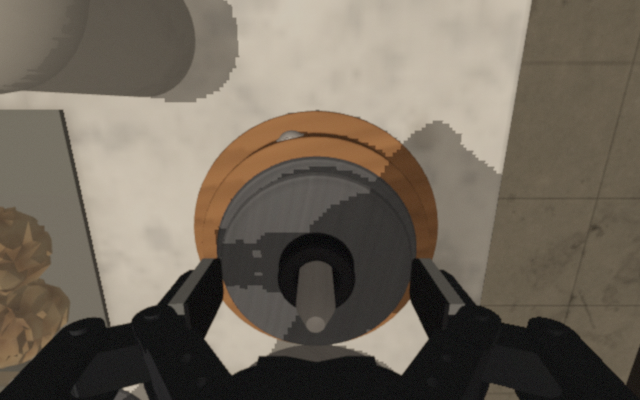

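Disc 96 is seated on the 110. Now disc 82.

```bash
python3 -m crank '[[[0,0,-20],[0,0,0],-1],[[0,0,-40],[0,0,0],-1],[[0,0,-45],[0,0,0],-1],[[0,0,-40],[0,0,0],-1],[[-34,33,0],[0,0,0],-1],[[-34,33,0],[0,0,0],-1],[[-34,33,0],[0,0,0],-1],[[-34,33,0],[0,0,0],-1]]'; python3 -m crank '[[[-31,31,0],[0,0,0],-1],[[0,0,35],[0,0,0],-1],[[0,0,40],[0,0,0],-1],[[0,0,40],[0,0,0],-1],[[0,0,25],[0,0,0],-1],[[0,0,0],[0,0,0],-1],[[0,0,0],[0,0,0],-1]]'; python3 - <<'E'
from h import *
s=st(); im=snap('wrist','w21.png'); T=s['ee_pos']
print(proj('wrist',np.array([T[0],T[1],16])),proj('wrist',np.array([T[0],T[1],3])))
for d in spot_point('wrist','disc_82_hub')[:2]: print(round(d['confidence'],2),np.round(d['xy'],1),at_z('wrist',d['xy'],8).round(1))
E
```

```text
clock: 27.25
ee_pos: [469.0, -197.3, 202.0]
orientation: [0.0, -0.707, 0.707, -0.0]
wrist_force: [0.4, 0.6, -0.9]
opening: 85.5
clock: 27.95
ee_pos: [439.4, -167.6, 62.1]
orientation: [-0.0, -0.707, 0.707, 0.0]
wrist_force: [0.0, 0.1, -0.8]
opening: 85.1
t 27.95 p [ 439.4 -167.6   62.1] q [-1.000e-04 -7.070e-01  7.072e-01  4.000e-04] F [ 0.   0.1 -0.8] op 85.1
[316.39269562 232.63472012] [316.36701901 225.12395213]
0.56 [316.9 233.7] [ 435.7 -168.1    8. ]
```

View pics/w21.png

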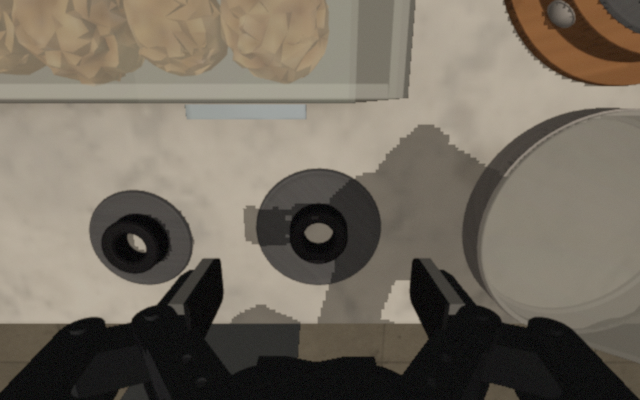

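```bash
python3 -m crank '[[[1.4,1,25],[0,0,0],-1],[[0,0,16],[0,0,0],-1],[[0,0,7],[0,0,0],-1],[[0,0,3],[0,0,0],-1],[[0,0,0],[0,0,0],-1]]'; python3 -m crank '[[[0,0,0],[0,0,0],1],[[0,0,0],[0,0,0],1],[[0,0,0],[0,0,0],1],[[0,0,0],[0,0,0],1],[[0,0,0],[0,0,0],1],[[0,0,0],[0,0,0],1]]'; python3 - <<'E'
from h import *
st(); snap('wrist','w22.png')
E
```

```text
clock: 28.55
ee_pos: [439.0, -169.3, 11.5]
orientation: [0.0, -0.707, 0.707, -0.001]
wrist_force: [-0.5, -0.7, -0.3]
opening: 85.1
clock: 29.15
ee_pos: [438.6, -169.1, 11.6]
orientation: [0.0, -0.707, 0.707, -0.0]
wrist_force: [-1.0, -0.1, 8.1]
opening: 33.4
t 29.15 p [ 438.6 -169.1   11.6] q [ 1.000e-04 -7.070e-01  7.072e-01 -3.000e-04] F [-1.  -0.1  8.1] op 33.4
```

View pics/w22.png

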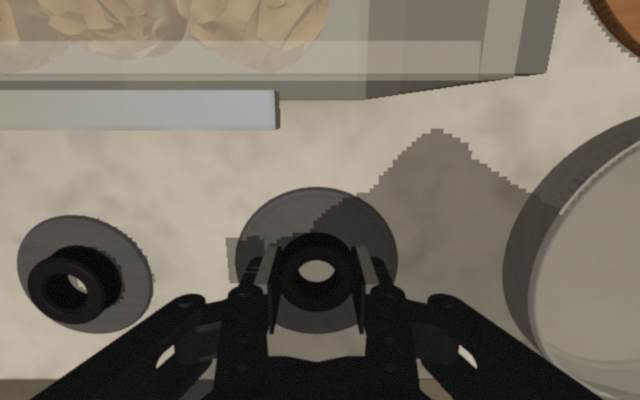

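```bash
python3 -m crank '[[[0,0,-3],[0,0,0],1],[[0,0,-12],[0,0,0],1],[[0,0,-35],[0,0,0],1],[[0,0,-40],[0,0,0],1],[[0,0,-40],[0,0,0],1],[[0,0,-40],[0,0,0],1],[[0,0,-18],[0,0,0],1],[[0,0,0],[0,0,0],1]]'; python3 -m crank '[[[15,-15,0],[0,0,0],1],[[30,-30,0],[0,0,0],1],[[32,-32,0],[0,0,0],1],[[32,-32,0],[0,0,0],1],[[32,-30,0],[0,0,0],1],[[18,-17,0],[0,0,0],1],[[6,-7,0],[0,0,0],1],[[0,0,0],[0,0,0],1]]'; python3 -m crank '[[[0,0,40],[0,0,0],1],[[0,0,30],[0,0,0],1],[[0,0,10],[0,0,0],1],[[0,0,0],[0,0,0],1],[[0,0,0],[0,0,0],1]]'; python3 - <<'E'
from h import *
st(); snap('wrist','w23.png')
E
```

```text
clock: 30.0
ee_pos: [440.1, -169.9, 201.8]
orientation: [0.001, -0.707, 0.707, -0.003]
wrist_force: [0.1, -0.0, -0.4]
opening: 33.4
clock: 30.8
ee_pos: [601.1, -334.0, 196.6]
orientation: [-0.0, -0.707, 0.707, 0.001]
wrist_force: [-0.4, 1.2, -1.2]
opening: 33.3
clock: 31.3
ee_pos: [601.6, -333.8, 120.0]
orientation: [-0.0, 0.707, -0.707, 0.0]
wrist_force: [0.5, -0.5, 0.0]
opening: 33.6
t 31.3 p [ 601.6 -333.8  120. ] q [-2.000e-04  7.071e-01 -7.071e-01  5.000e-04] F [ 0.5 -0.5  0. ] op 33.6
```

View pics/w23.png

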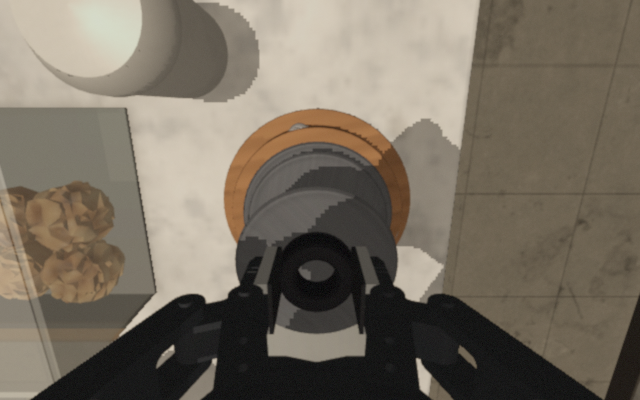

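```bash
python3 -m crank '[[[0.8,-0.9,0],[0,0,0],1],[[0,0,10],[0,0,0],1],[[0,0,10],[0,0,0],1],[[0,0,6],[0,0,0],1],[[0,0,0],[0,0,0],1]]'; python3 - <<'E'
from h import *
st(); im=snap('wrist','w24.png')
big=cv2.resize(im[215:330,230:410],None,fx=4,fy=4,interpolation=cv2.INTER_CUBIC); cv2.imwrite('pics/w24h.png',big[:,:,::-1])
E
```

```text
clock: 31.85
ee_pos: [601.2, -334.1, 91.1]
orientation: [-0.0, -0.707, 0.707, 0.002]
wrist_force: [0.3, -0.4, -0.9]
opening: 33.4
t 31.85 p [ 601.2 -334.1   91.1] q [-3.000e-04 -7.070e-01  7.072e-01  1.600e-03] F [ 0.3 -0.4 -0.9] op 33.4
```

View pics/w24h.png

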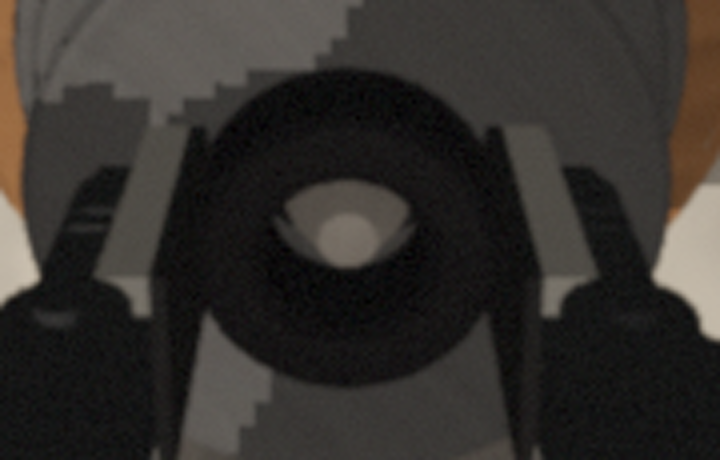

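Tip centred in the bore, no contact force. Seat height is TCP ≈ 73.5.

```bash
python3 -m crank '[[[0,0,7],[0,0,0],1],[[0,0,5],[0,0,0],1],[[0,0,3],[0,0,0],1],[[0,0,0],[0,0,0],1],[[0,0,0],[0,0,0],1]]'
```

```text
clock: 32.4
ee_pos: [602.3, -334.8, 77.8]
orientation: [0.0, -0.707, 0.707, 0.0]
wrist_force: [0.6, 0.2, -0.2]
opening: 33.6
```

```bash
python3 -m crank '[[[0,0,3],[0,0,0],1],[[0,0,1],[0,0,0],1],[[0,0,0],[0,0,0],1]]'; python3 -m crank '[[[0,0,0],[0,0,0],0.2],[[0,0,0],[0,0,0],-0.2],[[0,0,0],[0,0,0],-1],[[0,0,0],[0,0,0],-1],[[0,0,0],[0,0,0],-1],[[0,0,0],[0,0,0],-1]]'; python3 - <<'E'
from h import *
s=st(); im=snap('wrist','w25.png')
E
```

```text
clock: 32.7
ee_pos: [602.3, -334.8, 73.8]
orientation: [0.0, -0.707, 0.707, 0.0]
wrist_force: [-0.4, -0.2, -1.5]
opening: 33.4
clock: 33.3
ee_pos: [602.3, -334.8, 74.0]
orientation: [0.0, -0.707, 0.707, -0.0]
wrist_force: [-0.2, -0.5, -0.8]
opening: 85.8
t 33.3 p [ 602.3 -334.8   74. ] q [ 0.     -0.707   0.7072 -0.    ] F [-0.2 -0.5 -0.8] op 85.8
```

View pics/w25.png

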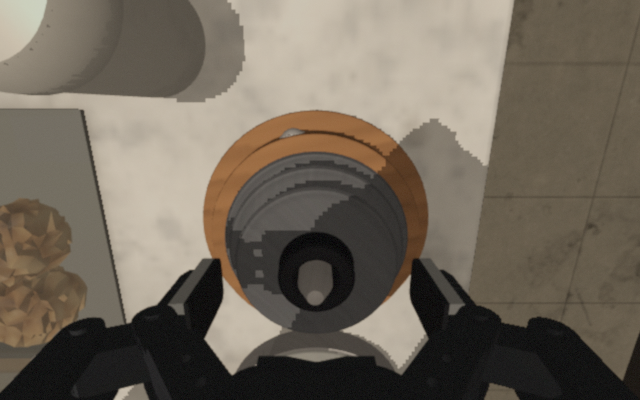

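```bash
python3 -m crank '[[[0,0,-20],[0,0,0],-1],[[0,0,-40],[0,0,0],-1],[[0,0,-45],[0,0,0],-1],[[0,0,-25],[0,0,0],-1],[[-25,30,0],[0,0,0],-1],[[-32,32,0],[0,0,0],-1],[[-32,32,0],[0,0,0],-1],[[-35,30,0],[0,0,0],-1]]'; python3 -m crank '[[[-40,20,0],[0,0,0],-1],[[-40,15,0],[0,0,0],-1],[[-40,8,0],[0,0,0],-1],[[-30,3,0],[0,0,0],-1],[[-10,0,35],[0,0,0],-1],[[0,0,40],[0,0,0],-1],[[0,0,0],[0,0,0],-1],[[0,0,0],[0,0,0],-1]]'; python3 - <<'E'
from h import *
s=st(); im=snap('wrist','w26.png'); T=s['ee_pos']
print(proj('wrist',np.array([T[0],T[1],16])),proj('wrist',np.array([T[0],T[1],3])))
for d in spot_point('wrist','disc_68_hub')[:2]: print(round(d['confidence'],2),np.round(d['xy'],1),at_z('wrist',d['xy'],8).round(1))
E
```

```text
clock: 34.15
ee_pos: [476.8, -209.8, 203.9]
orientation: [0.0, -0.707, 0.707, -0.0]
wrist_force: [0.4, 0.6, 0.8]
opening: 85.8
clock: 34.95
ee_pos: [431.9, -50.7, 129.1]
orientation: [-0.0, -0.707, 0.707, 0.001]
wrist_force: [0.9, -0.6, -0.0]
opening: 85.1
t 34.95 p [431.9 -50.7 129.1] q [-5.000e-04 -7.070e-01  7.072e-01  9.000e-04] F [ 0.9 -0.6 -0. ] op 85.1
[316.32674248 201.93741381] [316.31640617 197.58235042]
0.82 [319.  199.6] [432.2 -53.3   8. ]
```

View pics/w26.png

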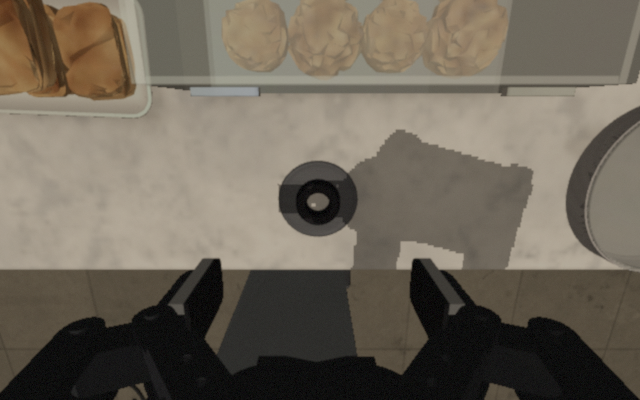

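```bash
python3 -m crank '[[[1.9,0.8,35],[0,0,0],-1],[[0,0,33],[0,0,0],-1],[[0,0,0],[0,0,0],-1]]'; python3 - <<'E'
from h import *
s=st(); im=snap('wrist','w27.png'); T=s['ee_pos']
print(proj('wrist',np.array([T[0],T[1],16])),proj('wrist',np.array([T[0],T[1],3])))
E
```

```text
clock: 35.35
ee_pos: [430.5, -52.8, 59.8]
orientation: [-0.001, -0.707, 0.707, 0.001]
wrist_force: [-0.6, 0.2, 0.2]
opening: 85.3
t 35.35 p [430.5 -52.8  59.8] q [-0.0008 -0.7067  0.7075  0.0015] F [-0.6  0.2  0.2] op 85.3
[317.00279294 233.50065888] [316.96367039 225.82063743]
```

View pics/w27.png

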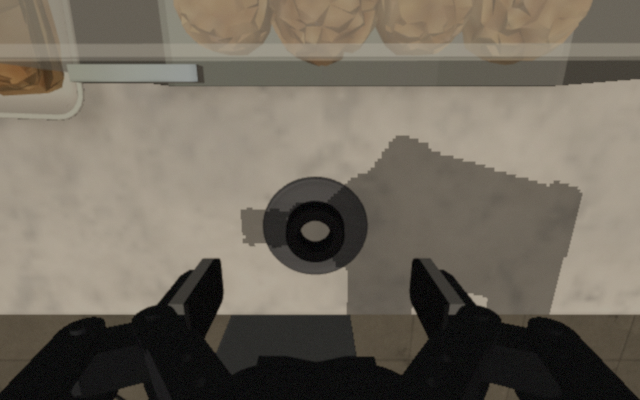

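```bash
python3 -m crank '[[[0,0,22],[0,0,0],-1],[[0,0,16],[0,0,0],-1],[[0,0,7],[0,0,0],-1],[[0,0,3],[0,0,0],-1],[[0,0,0],[0,0,0],-1]]'; python3 -m crank '[[[0,0,0],[0,0,0],1],[[0,0,0],[0,0,0],1],[[0,0,0],[0,0,0],1],[[0,0,0],[0,0,0],1],[[0,0,0],[0,0,0],1],[[0,0,0],[0,0,0],1]]'; python3 - <<'E'
from h import *
st(); snap('wrist','w28.png')
E
```

```text
clock: 35.9
ee_pos: [432.4, -52.9, 13.8]
orientation: [0.0, -0.707, 0.707, -0.001]
wrist_force: [-0.4, -0.5, -1.0]
opening: 85.3
clock: 36.5
ee_pos: [431.8, -52.7, 13.6]
orientation: [0.0, -0.707, 0.707, -0.0]
wrist_force: [-1.5, 0.6, 10.2]
opening: 33.2
t 36.5 p [431.8 -52.7  13.6] q [ 2.000e-04 -7.070e-01  7.072e-01 -3.000e-04] F [-1.5  0.6 10.2] op 33.2
```

View pics/w28.png

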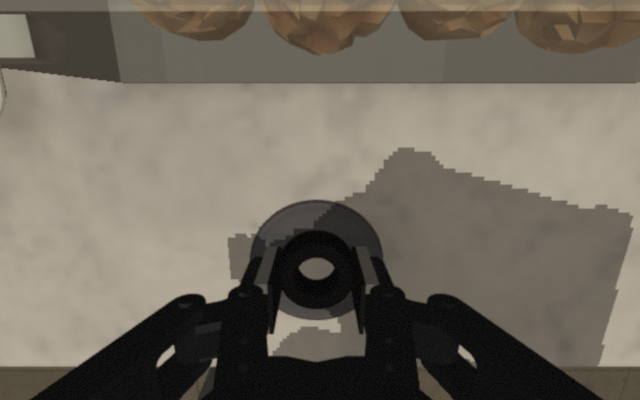

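```bash
python3 -m crank '[[[0,0,-3],[0,0,0],1],[[0,0,-12],[0,0,0],1],[[0,0,-35],[0,0,0],1],[[0,0,-40],[0,0,0],1],[[0,0,-40],[0,0,0],1],[[0,0,-40],[0,0,0],1],[[0,0,-18],[0,0,0],1],[[20,-8,0],[0,0,0],1]]'; python3 -m crank '[[[36,-18,0],[0,0,0],1],[[38,-22,0],[0,0,0],1],[[38,-24,0],[0,0,0],1],[[38,-24,0],[0,0,0],1],[[38,-24,0],[0,0,0],1],[[38,-24,0],[0,0,0],1],[[26,-18,0],[0,0,0],1],[[0,0,0],[0,0,0],1]]'; python3 -m crank '[[[0,0,0],[0,0,0],1]]'; python3 - <<'E'
from h import *
st(); snap('wrist','w29.png')
E
```

```text
clock: 37.35
ee_pos: [440.1, -71.7, 203.9]
orientation: [-0.001, 0.708, -0.707, 0.002]
wrist_force: [-0.1, -0.6, -1.5]
opening: 33.7
clock: 38.15
ee_pos: [595.4, -328.7, 200.3]
orientation: [-0.0, -0.706, 0.708, -0.001]
wrist_force: [0.8, 0.2, -1.2]
opening: 33.1
clock: 38.25
ee_pos: [592.9, -324.6, 200.0]
orientation: [-0.0, -0.707, 0.707, 0.001]
wrist_force: [-0.4, -0.0, -0.5]
opening: 33.3
t 38.25 p [ 592.9 -324.6  200. ] q [-0.     -0.7067  0.7075  0.0011] F [-0.4 -0.  -0.5] op 33.3
```

View pics/w29.png

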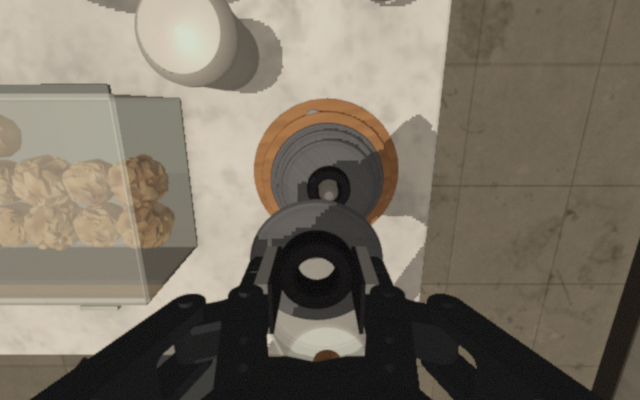

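```bash
python3 -m crank '[[[6,-5,0],[0,0,0],1],[[4,-4,10],[0,0,0],1],[[0,0,30],[0,0,0],1],[[0,0,28],[0,0,0],1],[[0,0,10],[0,0,0],1],[[0,0,0],[0,0,0],1],[[0,0,0],[0,0,0],1],[[0,0,0],[0,0,0],1]]'
```

```text
clock: 39.1
ee_pos: [603.6, -335.3, 124.6]
orientation: [0.0, -0.707, 0.707, -0.001]
wrist_force: [0.1, 0.2, -1.0]
opening: 33.3
```

```bash
python3 -m crank '[[[-0.6,0.8,8],[0,0,0],1],[[0,0,8],[0,0,0],1],[[0,0,8],[0,0,0],1],[[0,0,4],[0,0,0],1],[[0,0,0],[0,0,0],1],[[0,0,0],[0,0,0],1]]'; python3 - <<'E'
from h import *
st(); im=snap('wrist','w30.png')
big=cv2.resize(im[215:330,230:410],None,fx=4,fy=4,interpolation=cv2.INTER_CUBIC); cv2.imwrite('pics/w30h.png',big[:,:,::-1])
E
```

```text
clock: 39.7
ee_pos: [601.6, -334.1, 94.7]
orientation: [-0.0, -0.707, 0.707, 0.0]
wrist_force: [0.5, 0.0, -1.4]
opening: 33.2
t 39.7 p [ 601.6 -334.1   94.7] q [-0.000e+00 -7.070e-01  7.072e-01  2.000e-04] F [ 0.5  0.  -1.4] op 33.2
```

View pics/w30h.png

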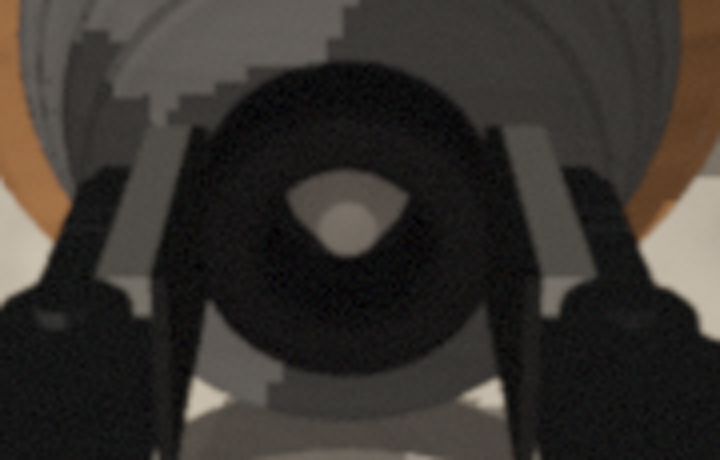

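```bash
python3 -m crank '[[[0,0,2],[0,0,0],1],[[0,0,1],[0,0,0],1],[[0,0,0],[0,0,0],1],[[0,0,0],[0,0,0],1]]'
```

```text
clock: 40.15
ee_pos: [601.7, -334.1, 91.9]
orientation: [0.0, -0.707, 0.707, 0.0]
wrist_force: [1.3, -0.7, -0.6]
opening: 33.5
```

```bash
python3 -m crank '[[[0,0,0.5],[0,0,0],0.2],[[0,0,0],[0,0,0],-0.2],[[0,0,0],[0,0,0],-1],[[0,0,0],[0,0,0],-1],[[0,0,0],[0,0,0],-1],[[0,0,0],[0,0,0],-1]]'; python3 - <<'E'
from h import *
s=st(); im=snap('wrist','w31.png')
E
python3 -m crank '[[[0,0,-20],[0,0,0],-1],[[0,0,-40],[0,0,0],-1],[[0,0,-40],[0,0,0],-1],[[0,30,0],[0,0,0],-1],[[0,40,0],[0,0,0],-1],[[0,20,0],[0,0,0],-1],[[0,0,0],[0,0,0],-1],[[0,0,0],[0,0,0],-1]]'; python3 - <<'E'
from h import *
s=st(); im=snap('wrist','w32.png');im=snap('side','s32.png')
E
```

```text
clock: 40.75
ee_pos: [601.7, -334.1, 91.4]
orientation: [0.0, -0.707, 0.707, -0.0]
wrist_force: [-0.4, -0.9, -0.4]
opening: 85.3
t 40.75 p [ 601.7 -334.1   91.4] q [ 1.000e-04 -7.070e-01  7.072e-01 -0.000e+00] F [-0.4 -0.9 -0.4] op 85.3
clock: 41.6
ee_pos: [512.0, -334.4, 191.8]
orientation: [0.0, -0.707, 0.707, -0.0]
wrist_force: [1.2, -0.9, -0.1]
opening: 85.5
t 41.6 p [ 512.  -334.4  191.8] q [ 2.000e-04 -7.068e-01  7.074e-01 -5.000e-04] F [ 1.2 -0.9 -0.1] op 85.5
```

View pics/w31.png

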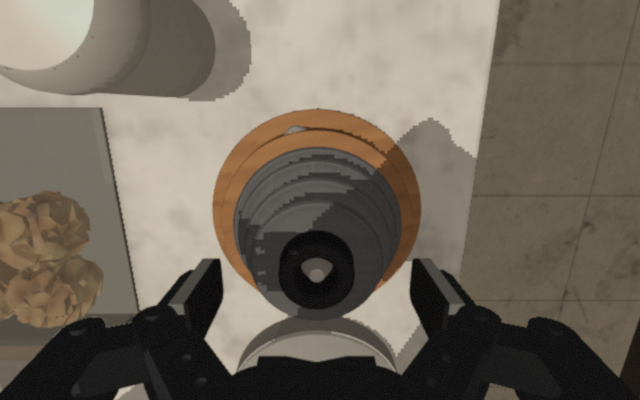

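View pics/w32.png

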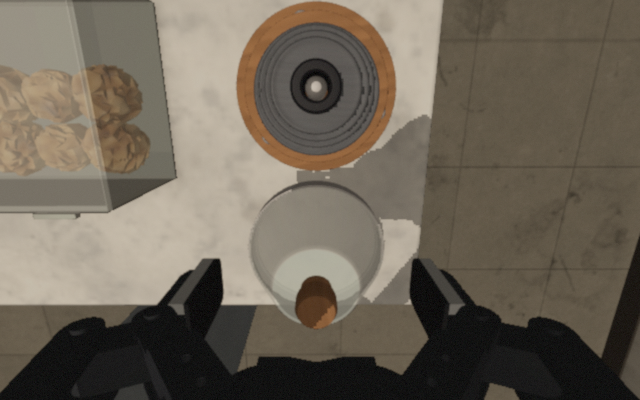

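View pics/s32.png

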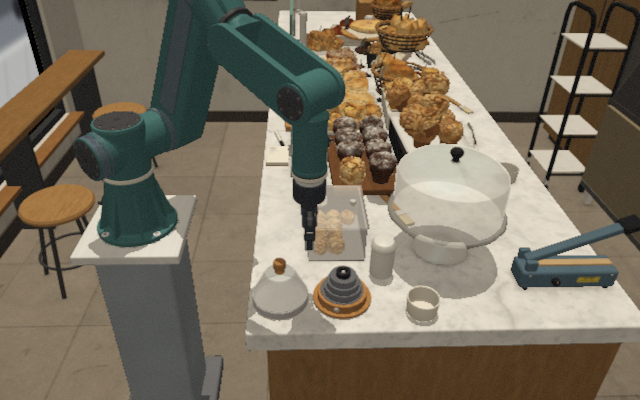

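All four are stacked concentric in size order. Now regrip the cover at the pose where I released it.

```bash
python3 -m crank '[[[0,30,0],[0,0,0],-1],[[0.5,30,0],[0,0,0],-1],[[0,9,0],[0,0,0],-1],[[0,0,30],[0,0,0],-1],[[0,0,15],[0,0,0],-1],[[0,0,0],[0,0,0],-1],[[0,0,0],[0,0,0],-1]]'; python3 - <<'E'
from h import *
s=st(); im=snap('wrist','w33.png')
E
```

```text
clock: 42.4
ee_pos: [443.7, -334.8, 146.5]
orientation: [-0.0, 0.707, -0.707, 0.0]
wrist_force: [-0.7, 0.2, 1.0]
opening: 85.6
t 42.4 p [ 443.7 -334.8  146.5] q [-1.000e-04  7.072e-01 -7.070e-01  1.000e-04] F [-0.7  0.2  1. ] op 85.6
```

View pics/w33.png

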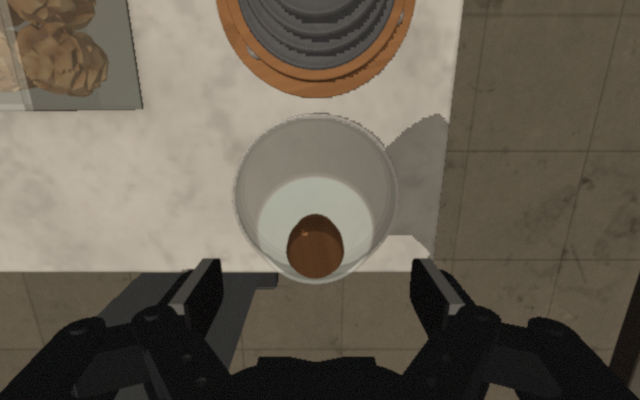

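```bash
python3 -m crank '[[[0,0.5,20],[0,0,0],-1],[[0,0,14],[0,0,0],-1],[[0,0,4],[0,0,0],-1],[[0,0,0],[0,0,0],-1]]'; python3 -m crank '[[[0,0,0],[0,0,0],1],[[0,0,0],[0,0,0],1],[[0,0,0],[0,0,0],1],[[0,0,0],[0,0,0],1],[[0,0,0],[0,0,0],1],[[0,0,0],[0,0,0],1]]'; python3 - <<'E'
from h import *
st(); a=snap('wrist','w34.png'); b=cv2.imread('pics/w3.png')
c=np.hstack([b[215:345,250:390],a[215:345,250:390,::-1]]); cv2.imwrite('pics/cmp.png',cv2.resize(c,None,fx=2.8,fy=2.8,interpolation=cv2.INTER_CUBIC))
E
```

```text
clock: 42.85
ee_pos: [442.6, -334.7, 108.7]
orientation: [0.0, -0.707, 0.707, -0.0]
wrist_force: [0.2, -0.8, -0.3]
opening: 85.3
clock: 43.45
ee_pos: [442.4, -334.5, 109.0]
orientation: [0.0, -0.707, 0.707, -0.0]
wrist_force: [-1.0, 2.6, 6.7]
opening: 29.8
t 43.45 p [ 442.4 -334.5  109. ] q [ 1.000e-04 -7.071e-01  7.072e-01 -2.000e-04] F [-1.   2.6  6.7] op 29.8
```

View pics/cmp.png

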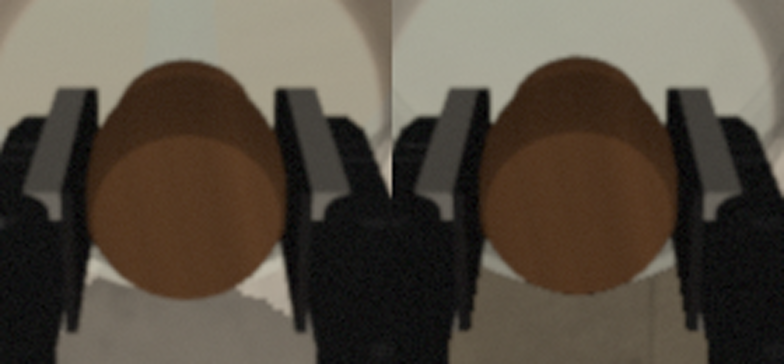

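```bash
python3 -m crank '[[[0,0,-3],[0,0,0],1],[[0,0,-15],[0,0,0],1],[[0,0,-30],[0,0,0],1],[[0,0,-35],[0,0,0],1],[[0,0,-27],[0,0,0],1],[[0,0,0],[0,0,0],1]]'; python3 -m crank '[[[0,-15,0],[0,0,0],1],[[0,-35,0],[0,0,0],1],[[0,-40,0],[0,0,0],1],[[0,-35,0],[0,0,0],1],[[0,-22,0],[0,0,0],1],[[0,-10,0],[0,0,0],1],[[0,0,0],[0,0,0],1],[[0,0,0],[0,0,0],1]]'; python3 - <<'E'
from h import *
st(); a=snap('wrist','w35.png')
E
```

```text
clock: 44.1
ee_pos: [444.0, -336.4, 222.0]
orientation: [0.0, -0.707, 0.707, -0.004]
wrist_force: [1.2, -0.6, -2.3]
opening: 30.3
clock: 44.9
ee_pos: [597.9, -334.0, 216.8]
orientation: [-0.0, -0.707, 0.707, 0.002]
wrist_force: [-1.0, 0.4, -2.7]
opening: 30.2
t 44.9 p [ 597.9 -334.   216.8] q [-5.000e-04 -7.071e-01  7.071e-01  1.600e-03] F [-1.   0.4 -2.7] op 30.2
```

View pics/w35.png

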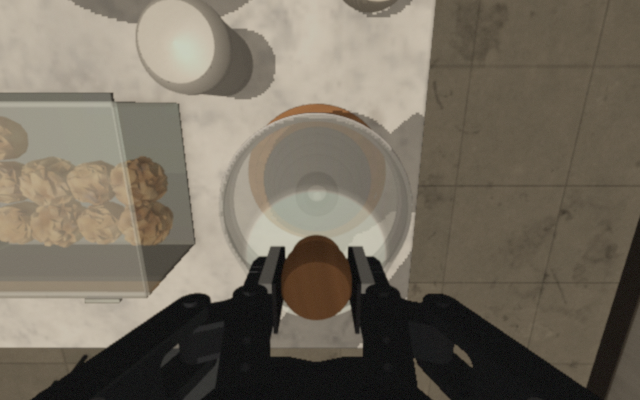

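```bash
python3 -m crank '[[[1,-1.5,15],[0,0,0],1],[[0,0,25],[0,0,0],1],[[0,0,22],[0,0,0],1],[[0,0,0],[0,0,0],1],[[0,0,0],[0,0,0],1],[[0,0,0],[0,0,0],1],[[0,0,0],[0,0,0],1]]';python3 -m crank '[[[0,0,0],[0,0,0],1]]';python3 -m crank '[[[0,0,0],[0,0,0],1]]'; python3 - <<'E'
from h import *
st(); a=snap('wrist','w36.png')
E
```

```text
clock: 45.65
ee_pos: [601.4, -336.2, 157.9]
orientation: [0.0, -0.707, 0.707, -0.001]
wrist_force: [0.1, 0.0, -2.2]
opening: 30.1
clock: 45.75
ee_pos: [601.3, -336.0, 157.6]
orientation: [0.0, -0.707, 0.707, -0.001]
wrist_force: [-0.3, -0.4, -2.5]
opening: 30.5
clock: 45.85
ee_pos: [601.0, -335.8, 157.1]
orientation: [0.0, -0.707, 0.707, -0.001]
wrist_force: [-0.5, 0.3, -2.8]
opening: 30.5
t 45.85 p [ 601.  -335.8  157.1] q [ 1.000e-04 -7.071e-01  7.072e-01 -6.000e-04] F [-0.5  0.3 -2.8] op 30.5
```

View pics/w36.png

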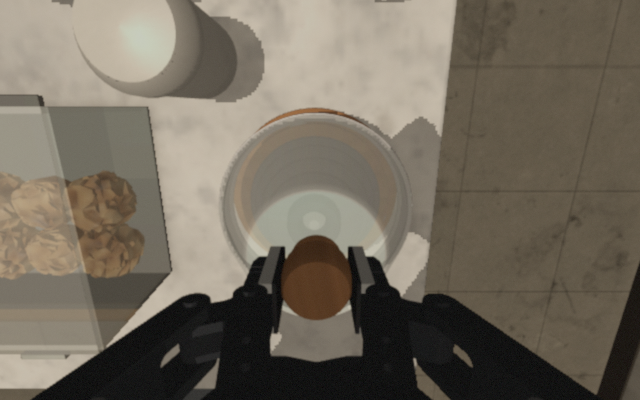

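```bash
python3 -m crank '[[[-0.3,0.4,10],[0,0,0],1],[[0,0,5],[0,0,0],1],[[0,0,3],[0,0,0],1],[[0,0,2],[0,0,0],1],[[0,0,0],[0,0,0],1],[[0,0,0],[0,0,0],1]]';python3 -m crank '[[[0,0,2],[0,0,0],1],[[0,0,2],[0,0,0],1],[[0,0,0],[0,0,0],1]]'
```

```text
clock: 46.5
ee_pos: [600.4, -335.3, 136.4]
orientation: [0.0, -0.707, 0.707, -0.0]
wrist_force: [-0.4, 0.3, -3.0]
opening: 30.2
clock: 46.8
ee_pos: [600.2, -335.3, 132.3]
orientation: [-0.0, -0.707, 0.707, 0.0]
wrist_force: [0.4, -0.4, -1.4]
opening: 30.3
```

```bash
python3 -m crank '[[[0,0,1],[0,0,0],1],[[0,0,1],[0,0,0],1],[[0,0,0],[0,0,0],1]]'; python3 -m crank '[[[0,0,1],[0,0,0],1],[[0,0,0],[0,0,0],1]]'; python3 -m crank '[[[0,0,1],[0,0,0],1],[[0,0,0],[0,0,0],1]]'
```

```text
clock: 47.1
ee_pos: [601.1, -335.7, 131.4]
orientation: [0.0, -0.707, 0.707, -0.001]
wrist_force: [-0.2, 1.5, 4.7]
opening: 30.0
clock: 47.3
ee_pos: [601.1, -335.8, 130.5]
orientation: [0.0, -0.707, 0.707, -0.001]
wrist_force: [1.1, 0.4, 5.2]
opening: 30.2
clock: 47.5
ee_pos: [601.0, -335.8, 129.3]
orientation: [0.0, -0.707, 0.707, -0.001]
wrist_force: [0.6, -0.3, 4.3]
opening: 30.3
```

Contact is on the catches, with only a small lateral force. Pressing on in small steps.

```bash
python3 -m crank '[[[0,0,1],[0,0,0],1],[[0,0,1],[0,0,0],1],[[0,0,0],[0,0,0],1]]'; python3 -m crank '[[[0,0,1],[0,0,0],1],[[0,0,1],[0,0,0],1],[[0,0,0],[0,0,0],1]]'; python3 -m crank '[[[0,0,1],[0,0,0],1],[[0,0,1],[0,0,0],1],[[0,0,0],[0,0,0],1]]'
```

```text
clock: 47.8
ee_pos: [600.2, -335.3, 126.1]
orientation: [-0.0, -0.707, 0.707, 0.0]
wrist_force: [-0.2, 0.1, 0.9]
opening: 30.5
clock: 48.1
ee_pos: [599.7, -334.9, 123.2]
orientation: [-0.0, -0.707, 0.707, 0.001]
wrist_force: [1.2, -0.4, -5.9]
opening: 30.4
clock: 48.4
ee_pos: [599.7, -334.8, 121.3]
orientation: [-0.0, -0.707, 0.707, 0.001]
wrist_force: [0.6, -0.1, -7.8]
opening: 30.1
```

```bash
python3 -m crank '[[[0,0,1],[0,0,0],1],[[0,0,1],[0,0,0],1],[[0,0,0],[0,0,0],1]]'; python3 -m crank '[[[0,0,1],[0,0,0],1],[[0,0,0],[0,0,0],1]]'; python3 -m crank '[[[0,0,1],[0,0,0],1],[[0,0,0],[0,0,0],1]]'
```

```text
clock: 48.7
ee_pos: [600.2, -335.1, 120.3]
orientation: [0.0, -0.707, 0.707, 0.0]
wrist_force: [0.5, 0.8, -4.9]
opening: 30.2
clock: 48.9
ee_pos: [600.3, -335.5, 119.6]
orientation: [-0.0, -0.707, 0.707, -0.0]
wrist_force: [0.6, 0.0, -3.6]
opening: 30.0
clock: 49.1
ee_pos: [600.4, -335.5, 119.3]
orientation: [0.0, -0.707, 0.707, -0.0]
wrist_force: [-2.2, 1.8, 3.5]
opening: 29.9
```

```bash
python3 -m crank '[[[0,0,1],[0,0,0],1],[[0,0,0],[0,0,0],1]]'; python3 -m crank '[[[0,0,0.5],[0,0,0],1],[[0,0,0],[0,0,0],1]]'
```

```text
clock: 49.3
ee_pos: [600.4, -335.4, 119.1]
orientation: [0.0, -0.707, 0.707, -0.0]
wrist_force: [-3.8, 3.0, 9.6]
opening: 30.5
clock: 49.5
ee_pos: [600.4, -335.4, 119.1]
orientation: [0.0, -0.707, 0.707, -0.001]
wrist_force: [-4.8, 3.4, 11.5]
opening: 30.2
```

Seated solid: the height no longer changes as the force rises. I'll ease off, release and check.

```bash
python3 -m crank '[[[0,0,-1],[0,0,0],1],[[0,0,-0.7],[0,0,0],1],[[0,0,0],[0,0,0],0.2],[[0,0,0],[0,0,0],-0.2],[[0,0,0],[0,0,0],-1],[[0,0,0],[0,0,0],-1],[[0,0,0],[0,0,0],-1],[[0,0,0],[0,0,0],-1]]'; python3 -m crank '[[[0,0,-20],[0,0,0],-1],[[0,0,-40],[0,0,0],-1],[[0,0,-45],[0,0,0],-1],[[0,0,-45],[0,0,0],-1],[[0,30,-40],[0,0,0],-1],[[0,40,0],[0,0,0],-1],[[0,0,0],[0,0,0],-1],[[0,0,0],[0,0,0],-1]]'; python3 - <<'E'
from h import *
st(); a=snap('wrist','w40.png'); b=snap('side','s40.png'); c=snap('top','t40.png')
s0=cv2.imread('pics/side0.png'); x=np.hstack([s0[240:330,290:400],b[240:330,290:400,::-1]]); cv2.imwrite('pics/cmp2.png',cv2.resize(x,None,fx=3.5,fy=3.5,interpolation=cv2.INTER_CUBIC))
t0=cv2.imread('pics/top0.png'); d=cv2.absdiff(s0[245:325,295:400],b[245:325,295:400,::-1].copy()); print(d.mean(),d.max())
for cam,z in (('side',126),('top',126)):
  for q in spot_point(cam,'cover_knob')[:1]: print(cam,q['xy'])
E
```

```text
clock: 50.3
ee_pos: [600.3, -335.3, 118.5]
orientation: [0.0, -0.707, 0.707, 0.0]
wrist_force: [0.8, 0.4, -0.5]
opening: 85.4
clock: 51.1
ee_pos: [529.7, -335.3, 309.0]
orientation: [0.0, -0.707, 0.708, -0.0]
wrist_force: [-0.6, -0.8, 0.2]
opening: 85.5
t 51.1 p [ 529.7 -335.3  309. ] q [ 2.000e-04 -7.067e-01  7.075e-01 -2.000e-04] F [-0.6 -0.8  0.2] op 85.5
6.078333333333333 76
side [344.2, 262.2]
top [450.0, 196.8]
```

View pics/cmp2.png

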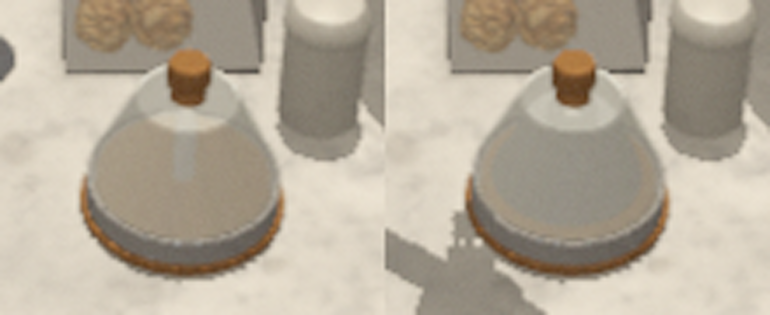

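View pics/w40.png

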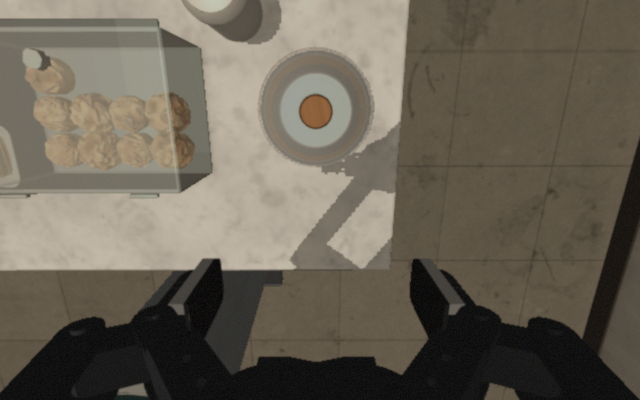

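View pics/t40.png

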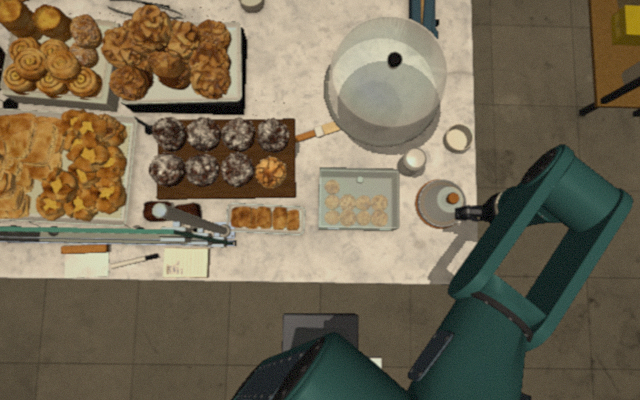

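The cover sits exactly as at the start in the side view: knob at the same pixel, even band all round. No disc is left out, the shaker and pad have not moved, and the arm is clear.

```bash
python3 - <<'E'
from h import *
print(r.close_job()); st()
E
```

```text
the job is handed in; nothing more can be done
None
the job is handed in; nothing more can be done
```

The pastry discs are back in their case with the cover snapped home, and I handed the job in at about 51 s. I got no verdict back.

- **Cover off:** I lifted the cover off and stood it rim down on the worktop, about 155 mm in front of the base.
- **Discs:** All four were present. I threaded them in the order 110, 96, 82, 68, and each tool height at release matched its seating height to within about 1 mm. A view from above showed the stack concentric.
- **Cover back on:** I regripped the cover at its knob and lowered it onto the catches. It then seated 10 mm above its worktop level, at a pressing force of about 11 N.
- **Last checks:** The side picture shows the cover matching its starting picture, with the knob within 3 pixels and the band even all round. No discs are left out, and the shaker and pad look unmoved. The gripper is open and about 19 cm above where it held the knob.

**Disagreements:** The wrist-camera position of the spindle and the tool position with a disc freely centred on it differed by about 2 mm in x. I settled this by looking through the bore and watching the contact forces. There was up to about 7 N of side force while threading disc 110. Setting the cover on the worktop peaked at about 36 N downward (39 N in all), just under the 40 N limit. I saw no grip slip and no disc knocked aside.

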